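Open the pigment mill, fit the grinding discs and set the grind

ROBOT

A 6-joint arm with a two-finger parallel gripper is mounted at the origin on the work surface. World frame = base frame: x ahead of the robot, y to its left, z up, the work surface at z = 0. Lengths are in m, angles in rad, forces in N, time in s.
With the tool pointing down it reaches from about 0.3 to 0.875 m from the base axis. Payload 6.4 kg.
Tool frame: the origin (TCP) lies at the very end of the fingers, on their centre line; the grasp point (between the pads) lies grip_point_offset behind it (grip_point_offset is the distance from the TCP to the grasp point, in m); y points along the fingers, x is the direction in which the jaws open and shut, and the axes are right-handed (so a half turn about y gives the same grasp; the last joint's range is limited). The gripper opens to 85 mm and grips with 20 to 120 N. Pads are 22 mm wide; open, the fingers measure 114 mm over their backs; the gripper's body (76 mm by 85 mm) begins 54 mm behind the grasp point. The pads swing forward as they close: fully open they stand 13 mm farther back than shut.
Start: joints at [0.902, 0.181, 1.607, -0, 1.354, -0.206], TCP at [0.257, 0.515, 0.231] pointing down, gripper open.
Joint ranges: [-2.99, 2.99], [-0.89, 2.07], [0.3, 2.58], [-1.14, 4.28], [0, 2.63], [-3.12, 3.12]. Speed limits (rad/s): [2.57, 2.57, 3.01, 3.14, 3.14, 3.14].

INTERFACE

Orientations are given as a unit quaternion [w, x, y, z].
In Python, from bench import get_obs, camera, camera_model, hand_in, grip_point_offset gives the robot as it stands.
- The arm moves only by the shell command python3 -m jog 'ROWS'. ROWS is JSON, a list of rows, each a list of 7 numbers: the shift along the tool's x, y, z in mm, then the turn, a rotation vector about the tool's x, y, z in degrees, then the gripper's target within -1 to 1 (shut at 1, half-way at 0, fully open at -1). In form: [[x, y, z, ax, ay, az, grip], ...]. A call has 1 to 8 rows; each row shifts and turns the commanded pose from where the row before left it, along the tool's axes as they then stand; what a row does not reach is not made up. A row lasts 1/12 s, in which the tool goes at most 41.7 mm and 7.16 degrees, less where a joint would pass 70% of its speed; a pose out of reach is approached as far as the arm can. A call is refused whole if a number of a shift passes 41.7 or a number of a turn 7.16, either way. A call with a gripper value outside its range is refused whole. The fingers move at their own pace and stop on an object; the grip force is fixed at half the most. Time passes only in rows, so rows that do not move let the fingers close. It gives the time, the measured TCP pose, the force and the opening at its end, in the units of the state.
- get_obs(): the state, without advancing time (a new reading comes with each control period).
- camera(name): name is "scene" or "top" or "wrist"; returns the picture (480x640x3 uint8, blue, green, red); there is no depth.
- camera_model(name): a dict with "K" (3x3 intrinsics, pixels), "pose" (4x4, takes a point from camera to world coordinates). Camera axes: x right, y down, z forward; pixel columns grow to the right and rows downward; lengths in m; the calibration is good to about 2 mm. A picture is of the moment at which its call begins: read the wrist's pose just before it. camera_model takes no time and is no camera call; for the wrist camera it gives the pose at the moment of the call.
- hand_in(): hands the job in, once; it reports no verdict.
The state is a dict: "time_s": time; "q": joint angles; "dq": joint speeds; "joint_efforts": joint torques, N m; "eef_pos": TCP position; "eef_rot": TCP orientation; "wrist_force": force on the tool from outside, world axes, zero at the start; "torque": the same for the moment, N m; "opening": opening from 0.0 (shut) to 1.0 (fully open).
Only numpy, scipy, OpenCV 4.12 (cv2) and the standard library are available. Lean on these libraries where they do the work, as an engineer would, in place of code of your own. Each camera call takes 0.05 s, during which the arm holds its last target.

TASK

Get the pigment mill on the gilder's bench ready for the next colour: press its red release button, twist the teal hood a quarter turn counter-clockwise, lift it off and stand it upright on the round cork mat. Then slip every D-bored stone grinding disc lying on the bench over the D-shaped brass spindle, flat to flat, each dropped fully home, and turn the knurled sleeve on the mill until its red pointer clicks in at the five-dot mark. Do not knock over the pot, the jar or the glass muller.

Things in the scene. Friction and masses are not known exactly. Their poses are not given: they have to be found in the camera images.
- mill: Cream bench mill, fixed, deck 60 mm high. Origin on the bench under the block, z up, x from its front (button side, facing the robot) to its back. In this frame, mm: block x -78..78, y -170..130; nose for the button x -110..-60, y 8..64; hood and spindle at (0, 50), sleeve (0, -105), button (-88, 36). Two steel hooks before and behind the hood, 15 mm high, 45..64 from its axis, hold its lugs.
- release (a joint): Travel of the red release button, 0 up to 0.009 m fully down. It moves under about 4 N and stays down once pressed; it does not spring back. While it is up its pin stops the hood from turning; press it to its stop.
- button_top (a point): Centre of the top of the red release button (round, 26 mm across), 94 mm above the bench when up; press straight down 9 mm.
- hood_grip (a point): Middle of the wooden bar (60 long, 16 thick, 28 high, mm) on top of the loose teal hood, an upside-down cup 84 across, 77 tall, 0.3 kg, two lugs at its foot 53 from the axis. On the axis, 93 above the foot, 12 below the bar's top; x along the bar, z up. Locked: x along the mill's x, foot on the deck. Button down, it turns counter-clockwise from above to a stop near 90 deg; lifts off from 70 deg.
- mat_top (a point): Centre of the top of the round cork mat (170 mm across, 4 mm thick, fixed) where the hood is to stand.
- spindle_seat (a point): On the spindle's axis, at the height where the first disc's underside rests (66 mm above the bench); axes as the mill's. The brass spindle is a D, 18 mm in diameter with a flat 4.5 mm from the axis on its +x side; it rises 60 mm above this point and tapers over the last 11 mm. The round seat is 73 mm across. Up to five discs stack on it.
- sleeve (a joint): Angle of the knurled sleeve, rad, growing counter-clockwise seen from above: 0 at the one-dot mark, then a click every 0.36 rad up to 1.8 at six dots (five dots = 1.44). It rests only in the clicks; about 0.15 Nm turns it.
- sleeve_grip (a point): Aluminium knurled sleeve, vertical cylinder 50 mm across, its top 98 mm above the bench (38 mm above the deck), a wider 67 mm toothed skirt in its lowest 8 mm. This point is on its axis, 26 mm above the deck; x points along its red pointer. The dot plates lie on the deck around its back side.
- pot_mid (a point): Middle of a small white pot, 48 mm across, 42 mm high, loose; not part of the job.
- jar_mid (a point): Middle of a small amber jar, 48 mm across, 70 mm high, loose; not part of the job.
- muller_mid (a point): Middle of a pink glass muller, 72 mm across, 80 mm high, loose; not part of the job.
- disc_a_mid (a point): Stone grinding disc (may be absent), 52 mm across, 10 mm thick, 70 g, loose, lying flat on the bench; the same either way up. This point is its centre, half-way up, on the bore's axis; x points from the axis to the middle of the bore's flat, where a red mark lies. D-bore 21 mm in diameter, its flat 6 mm from the axis, so it fits the spindle with 1.5 mm play.
- disc_b_mid (a point): Stone grinding disc (may be absent), 52 mm across, 10 mm thick, 70 g, loose, lying flat on the bench; the same either way up. This point is its centre, half-way up, on the bore's axis; x points from the axis to the middle of the bore's flat, where a red mark lies. D-bore 21 mm in diameter, its flat 6 mm from the axis, so it fits the spindle with 1.5 mm play.
- disc_c_mid (a point): Stone grinding disc (may be absent), 52 mm across, 10 mm thick, 70 g, loose, lying flat on the bench; the same either way up. This point is its centre, half-way up, on the bore's axis; x points from the axis to the middle of the bore's flat, where a red mark lies. D-bore 21 mm in diameter, its flat 6 mm from the axis, so it fits the spindle with 1.5 mm play.
- disc_d_mid (a point): Stone grinding disc (may be absent), 52 mm across, 10 mm thick, 70 g, loose, lying flat on the bench; the same either way up. This point is its centre, half-way up, on the bore's axis; x points from the axis to the middle of the bore's flat, where a red mark lies. D-bore 21 mm in diameter, its flat 6 mm from the axis, so it fits the spindle with 1.5 mm play.
- disc_e_mid (a point): Stone grinding disc (may be absent), 52 mm across, 10 mm thick, 70 g, loose, lying flat on the bench; the same either way up. This point is its centre, half-way up, on the bore's axis; x points from the axis to the middle of the bore's flat, where a red mark lies. D-bore 21 mm in diameter, its flat 6 mm from the axis, so it fits the spindle with 1.5 mm play.
Mind the look-alikes: they are no part of the job. Leave any blue or green look-alike of the part that bears disc_e_mid alone.

How it is judged:
By the outcome, as a careful person would: the job done as asked, in the order asked, and still so for the second after the job is handed in, with the robot touching nothing.
Of disc_a, disc_b, disc_c, disc_d, disc_e only 3 to 5 are there at a start; the rules pass over those that are not, and their reading is None.
At some moment in a run one of disc_a, disc_b, disc_c, disc_d, disc_e may be knocked a few centimetres aside while the robot is not near it.
It also fails if it takes over 210 s, if anything falls off the work surface, if the arm or the gripper's body presses on something with over 40 N, if the wrist force passes 120 N, or if a joint passes its speed limit or range.

## Working session

There is one attempt and no reset: what is moved stays moved. The work goes in short steps, Python scripts to look and compute and a shell command to move; the robot and the scene stay as the last step left them, time stands still between calls to the robot, and variables do not carry over. Pictures are saved under pics/ and viewed, and the job is handed in when it is done.

```bash
ls; mkdir -p pics; python3 - <<'E'
from bench import *
import cv2, numpy as np
o=get_obs(); print(o); print(grip_point_offset if not callable(grip_point_offset) else grip_point_offset())
for n in ("scene","top","wrist"):
    m=camera_model(n); print(n,np.round(m["K"],1).tolist(),np.round(m["pose"],4).tolist())
    cv2.imwrite(f"pics/a_{n}.png",camera(n))
E
```

```text
pics
{'time_s': 0.0, 'q': array([ 9.01712611e-01,  1.81532093e-01,  1.60799130e+00, -1.70695686e-05,
        1.35380426e+00, -2.06307477e-01]), 'dq': array([-3.59711329e-04,  4.62738007e-04,  1.07486960e-03,  5.13175528e-05,
       -1.52312156e-03,  1.41193460e-03]), 'joint_efforts': array([ 1.97390614e-04, -4.44879377e+01, -3.51331151e+01, -4.21569839e-04,
        9.02957021e-03, -8.63735835e-06]), 'eef_pos': array([0.25634669, 0.51408552, 0.23039726]), 'eef_rot': array([-0.60112347,  0.60155257,  0.37143633, -0.37258573]), 'wrist_force': array([ 0.18360371, -0.33748553, -0.57047671]), 'torque': array([0.00825337, 0.04150897, 0.01080443]), 'opening': 1.0015555916149859}
0.0187
scene [[487.0, 0.0, 314.1], [0.0, 487.0, 240.8], [0.0, 0.0, 1.0]] [[0.811, 0.4318, -0.3948, 0.9346], [0.585, -0.6108, 0.5336, -0.5691], [-0.0108, -0.6637, -0.7479, 0.8707], [0.0, 0.0, 0.0, 1.0]]
top [[539.1, 0.0, 309.7], [0.0, 539.1, 240.7], [0.0, 0.0, 1.0]] [[0.0284, -0.9865, 0.1613, 0.2988], [-0.9993, -0.0245, 0.0266, -0.0582], [-0.0223, -0.162, -0.9865, 1.4724], [0.0, 0.0, 0.0, 1.0]]
wrist [[343.6, 0.0, 318.7], [0.0, 343.6, 244.7], [0.0, 0.0, 1.0]] [[0.4462, 0.86, 0.2475, 0.1951], [0.8949, -0.4287, -0.124, 0.5455], [-0.0005, 0.2768, -0.9609, 0.3732], [0.0, 0.0, 0.0, 1.0]]
```

View pics/a_top.png

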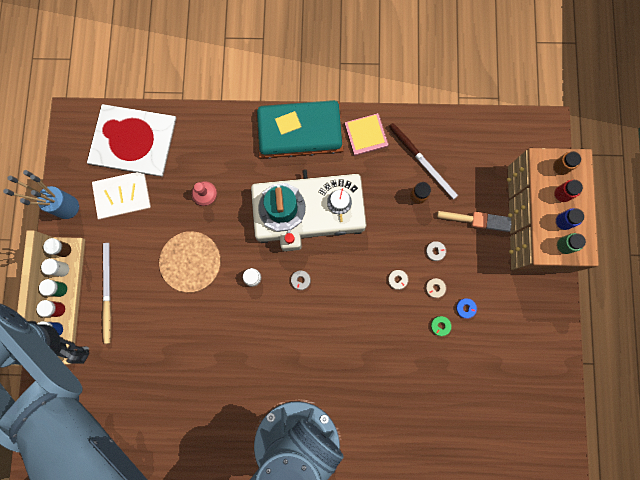

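View pics/a_scene.png

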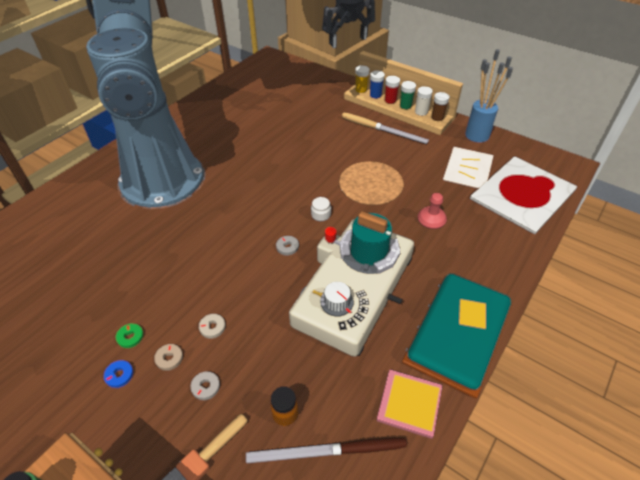

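View pics/a_wrist.png

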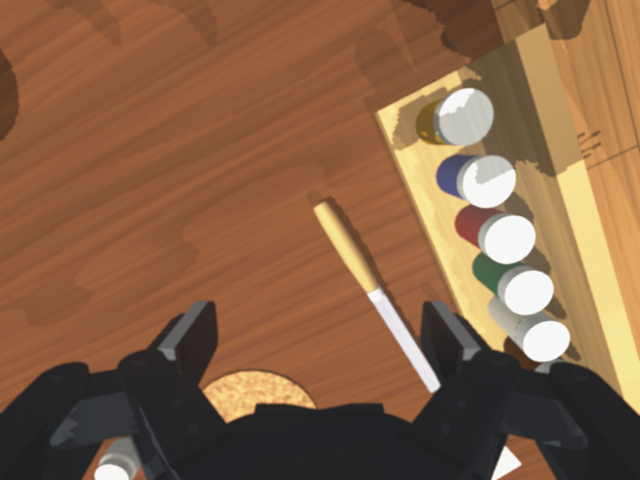

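```bash
cat > h.py <<'E'
from bench import *
import cv2, numpy as np
from scipy.spatial.transform import Rotation as R
def ray(m,u,v,z):
    K=np.array(m["K"]);P=np.array(m["pose"])
    d=P[:3,:3]@np.linalg.solve(K,np.array([u,v,1.]))
    o=P[:3,3]; t=(z-o[2])/d[2]; return (o+t*d)
def proj(m,p):
    K=np.array(m["K"]);P=np.array(m["pose"])
    c=P[:3,:3].T@(np.array(p)-P[:3,3]); u=K@c; return u[:2]/u[2]
def rot(o=None):
    o=o or get_obs(); w,x,y,z=o["eef_rot"]; return R.from_quat([x,y,z,w])
def snap(n,f):
    m=camera_model(n); im=camera(n); cv2.imwrite(f"pics/{f}.png",im); return m,im
def blobs(mask,amin=20):
    n,l,s,c=cv2.connectedComponentsWithStats(mask.astype(np.uint8))
    return [(tuple(np.round(c[i],1)),int(s[i,4]),tuple(int(k) for k in s[i,:4])) for i in range(1,n) if s[i,4]>=amin]
def plan(p,yaw,tool=None):
    """print tool-axis shift (mm) and rotvec (deg) to bring TCP to p with jaw x axis at yaw(deg, world), pointing down"""
    o=get_obs(); r=rot(o); 
    best=None
    for a in (yaw,yaw+180):
        a=np.deg2rad(a); X=np.array([np.cos(a),np.sin(a),0]);Y=np.array([0,0,-1.]);Z=np.cross(X,Y)
        t=R.from_matrix(np.c_[X,Y,Z]); d=(r.inv()*t).as_rotvec(degrees=True)
        if best is None or np.linalg.norm(d)<np.linalg.norm(best): best=d
    s=r.inv().apply(np.array(p)-o["eef_pos"])*1000
    print("shift",np.round(s,1),"rot",np.round(best,2),"q6",round(o["q"][5],2),"tcp",np.round(o["eef_pos"],4),"op",round(o["opening"],3),"F",np.round(o["wrist_force"],1),"t",round(o["time_s"],2))
E
python3 - <<'E'
from h import *
im=cv2.imread("pics/a_top.png"); m=camera_model("top")
hsv=cv2.cvtColor(im,cv2.COLOR_BGR2HSV)
print(rot().as_matrix().round(3))
for nm,u,v,z in [("disc1",300,280,.01),("disc2",398,280,.01),("disc3",436,251,.01),("disc4",436,288,.01),("green",441,326,.01),("blue",466,308,.01),("mat",189,262,.004),("button",289,239,.094),("bar",280,198,.165),("sleeve",340,199,.098),("pot",251,277,.042),("jar",421,191,.07),("muller",205,190,.06),
 ("c1",251,184,.06),("c2",360,174,.06),("c3",366,229,.06),("c4",258,239,.06)]:
    print(nm,ray(m,u,v,z).round(3))
big=cv2.resize(im[150:350,230:490],None,fx=3,fy=3,interpolation=cv2.INTER_CUBIC); cv2.imwrite("pics/a_topz.png",big)
E
```

```text
[[ 0.446 -0.001 -0.895]
 [ 0.895 -0.001  0.446]
 [-0.001 -1.     0.   ]]
disc1 [0.429 0.004 0.01 ]
disc2 [ 0.436 -0.261  0.01 ]
disc3 [ 0.518 -0.364  0.01 ]
disc4 [ 0.417 -0.363  0.01 ]
green [ 0.316 -0.375  0.01 ]
blue [ 0.366 -0.442  0.01 ]
mat [0.471 0.312 0.004]
button [0.527 0.033 0.094]
bar [0.618 0.054 0.165]
sleeve [ 0.636 -0.097  0.098]
pot [0.431 0.134 0.042]
jar [ 0.67  -0.313  0.07 ]
muller [0.662 0.267 0.06 ]
c1 [0.681 0.143 0.06 ]
c2 [ 0.716 -0.151  0.06 ]
c3 [ 0.565 -0.169  0.06 ]
c4 [0.531 0.118 0.06 ]
```

View pics/a_topz.png

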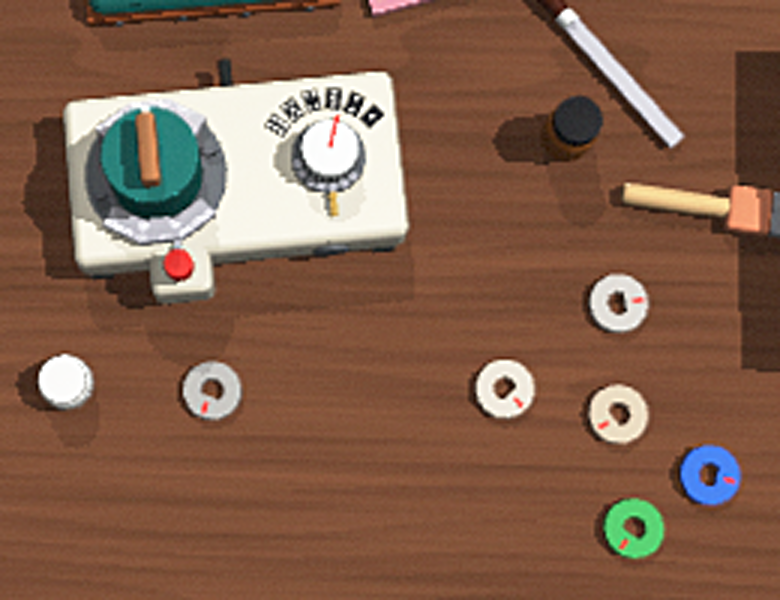

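```bash
python3 -m jog '[[0,-10,0,0,7,0,-1],[0,-10,0,0,7,0,-1],[0,-10,0,0,7,0,-1],[0,-10,0,0,7,0,-1],[0,-10,0,0,7,0,-1],[0,-10,0,0,7,0,-1],[0,-10,0,0,7,0,-1],[0,-10,0,0,7,0,-1]]'
python3 -m jog '[[0,0,0,0,7,0,0],[0,0,0,0,7,0,1],[0,0,0,0,7,0,1],[0,0,0,0,7,0,1],[0,0,0,0,7,0,1],[0,0,0,0,7,0,1],[0,0,0,0,7,0,1],[0,0,0,0,7,0,1]]'
python3 -m jog '[[0,0,0,0,7,0,1],[0,0,0,0,7,0,1],[0,0,0,0,7,0,1],[0,0,0,0,7,0,1],[0,0,0,0,6.7,0,1]]'
python3 -c "
from h import *
plan([.53,.03,.33],-83.2)"
```

```text
time_s: 0.82
eef_pos: [0.2565, 0.5143, 0.3114]
eef_rot: [-0.706, 0.706, 0.044, -0.044]
wrist_force: [-0.0, 0.6, -0.4]
opening: 1.0
time_s: 1.48
eef_pos: [0.2565, 0.5144, 0.3108]
eef_rot: [-0.643, 0.644, -0.293, 0.292]
wrist_force: [0.1, 0.4, 0.3]
opening: 0.002
time_s: 1.9
eef_pos: [0.2566, 0.5143, 0.3108]
eef_rot: [-0.527, 0.528, -0.471, 0.471]
wrist_force: [0.0, 0.7, 0.0]
opening: 0.0
shift [512.  -19.  217.4] rot [ 0.03 -0.36  0.04] q6 2.36 tcp [0.2566 0.5143 0.3108] op 0.0 F [0.  0.7 0. ] t 1.9
```

```bash
python3 -m jog '[[36.6,-1.4,15.5,0,0,0,1],[36.6,-1.4,15.5,0,0,0,1],[36.6,-1.4,15.5,0,0,0,1],[36.6,-1.4,15.5,0,0,0,1],[36.6,-1.4,15.5,0,0,0,1],[36.6,-1.4,15.5,0,0,0,1],[36.6,-1.4,15.5,0,0,0,1]]'
python3 -m jog '[[36.6,-1.4,15.5,0,0,0,1],[36.6,-1.4,15.5,0,0,0,1],[36.6,-1.4,15.5,0,0,0,1],[36.6,-1.4,15.5,0,0,0,1],[36.6,-1.4,15.5,0,0,0,1],[36.6,-1.4,15.5,0,0,0,1],[36.6,-1.4,15.5,0,0,0,1],[0,0,0,0,0,0,1]]'
python3 -c "
from h import *
plan([.53,.03,.33],-83.2)
m,im=snap('wrist','b_wrist');snap('top','b_top');snap('scene','b_scene')"
```

```text
time_s: 2.48
eef_pos: [0.395, 0.2712, 0.3211]
eef_rot: [0.529, -0.529, 0.469, -0.469]
wrist_force: [-0.5, 0.6, -0.3]
opening: -0.003
time_s: 3.15
eef_pos: [0.535, 0.0253, 0.3303]
eef_rot: [-0.527, 0.528, -0.47, 0.472]
wrist_force: [-0.6, 0.2, -0.6]
opening: 0.002
shift [-5.2  0.3 -4.5] rot [-0.   -0.36  0.15] q6 1.29 tcp [0.535  0.0253 0.3303] op 0.002 F [-0.6  0.2 -0.6] t 3.15
```

View pics/b_wrist.png

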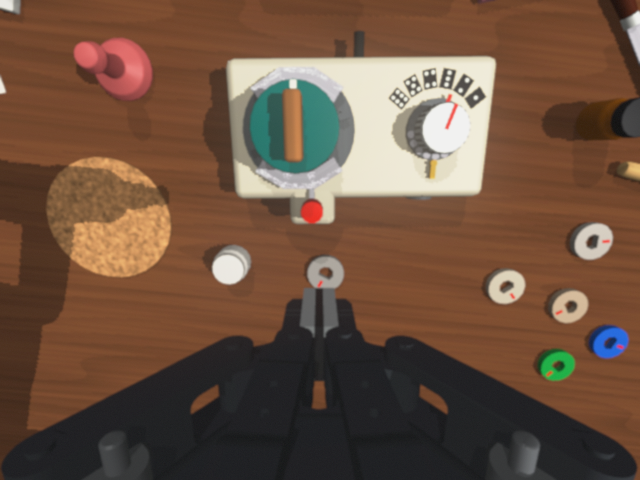

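```bash
cat > meas.py <<'E'
from h import *
def fit(mask):
    pts=cv2.findNonZero(mask.astype(np.uint8)); 
    return pts
def measure(m,im):
    hsv=cv2.cvtColor(im,cv2.COLOR_BGR2HSV); H,S,V=[hsv[...,i].astype(int) for i in range(3)]
    out={}
    red=((H<8)|(H>172))&(S>150)&(V>120)
    print("red");
    for b in blobs(red,5): print("  ",b, "z10",ray(m,*b[0],.010)[:2].round(4),"z94",ray(m,*b[0],.094)[:2].round(4))
    print("teal")
    for b in blobs((H>75)&(H<100)&(S>120)&(V>50),300): print("  ",b)
    print("wood bar")
    for b in blobs((H>5)&(H<15)&(S>130)&(V>120),100): print("  ",b) if b[1]<3000 else None
    print("stone")
    for b in blobs((S<70)&(V>130),60): print("  ",b,"z10",ray(m,*b[0],.010)[:2].round(4)) if b[1]<4000 else None
E
python3 - <<'E'
from meas import *
m=camera_model('wrist'); print(np.round(m['pose'],3).tolist())
im=cv2.imread('pics/b_wrist.png'); measure(m,im)
mat=proj(m,[.47,.312,.004]); print(mat)
cv2.imwrite('pics/b_z.png',cv2.resize(im[20:240,210:510],None,fx=2.6,fy=2.6,interpolation=cv2.INTER_CUBIC))
mt=camera_model('top'); print('TOP'); measure(mt,cv2.imread('pics/a_top.png'))
E
```

```text
[[0.117, -0.954, -0.276, 0.604], [-0.993, -0.113, -0.031, 0.039], [-0.002, 0.278, -0.961, 0.473], [0.0, 0.0, 0.0, 1.0]]
red
   ((np.float64(448.8), np.float64(97.7)), 13, (447, 95, 4, 6)) z10 [ 0.6795 -0.1145] z94 [ 0.6658 -0.0866]
   ((np.float64(451.5), np.float64(115.2)), 32, (447, 105, 10, 23)) z10 [ 0.6598 -0.1224] z94 [ 0.6496 -0.0931]
   ((np.float64(311.3), np.float64(211.5)), 385, (301, 201, 21, 23)) z10 [0.5165 0.0399] z94 [0.5324 0.0397]
   ((np.float64(606.0), np.float64(241.0)), 5, (604, 241, 5, 1)) z10 [ 0.5234 -0.3733] z94 [ 0.538  -0.2984]
   ((np.float64(319.5), np.float64(283.5)), 8, (318, 282, 4, 4)) z10 [0.4129 0.0163] z94 [0.4476 0.0205]
   ((np.float64(512.0), np.float64(295.5)), 6, (511, 294, 3, 4)) z10 [ 0.4273 -0.2656] z94 [ 0.4594 -0.2103]
   ((np.float64(558.5), np.float64(312.0)), 10, (556, 311, 6, 3)) z10 [ 0.4095 -0.3413] z94 [ 0.4448 -0.2723]
teal
   ((np.float64(298.2), np.float64(127.1)), 3790, (250, 81, 88, 91))
wood bar
   ((np.float64(135.7), np.float64(10.5)), 1346, (87, 0, 88, 23))
   ((np.float64(457.1), np.float64(25.2)), 2594, (378, 0, 137, 51
[... 7416 characters left out ...]
(np.float64(45.2), np.float64(307.9)), 248, (36, 300, 19, 17)) z10 [0.3345 0.6963]
   ((np.float64(30.5), np.float64(370.6)), 607, (0, 326, 64, 82)) z10 [0.1673 0.718 ]
   ((np.float64(310.1), np.float64(414.3)), 397, (283, 403, 52, 29)) z10 [ 0.0786 -0.0329]
   ((np.float64(50.9), np.float64(424.8)), 339, (25, 404, 46, 49)) z10 [0.0304 0.6479]
   ((np.float64(45.8), np.float64(433.6)), 82, (38, 423, 19, 23)) z10 [0.0079 0.6591]
   ((np.float64(77.5), np.float64(460.9)), 213, (65, 440, 23, 40)) z10 [-0.0572  0.5684]
   ((np.float64(97.6), np.float64(461.3)), 71, (92, 450, 12, 24)) z10 [-0.0564  0.5157]
   ((np.float64(303.8), np.float64(466.9)), 364, (273, 453, 52, 27)) z10 [-0.0521 -0.0204]
```

View pics/b_z.png

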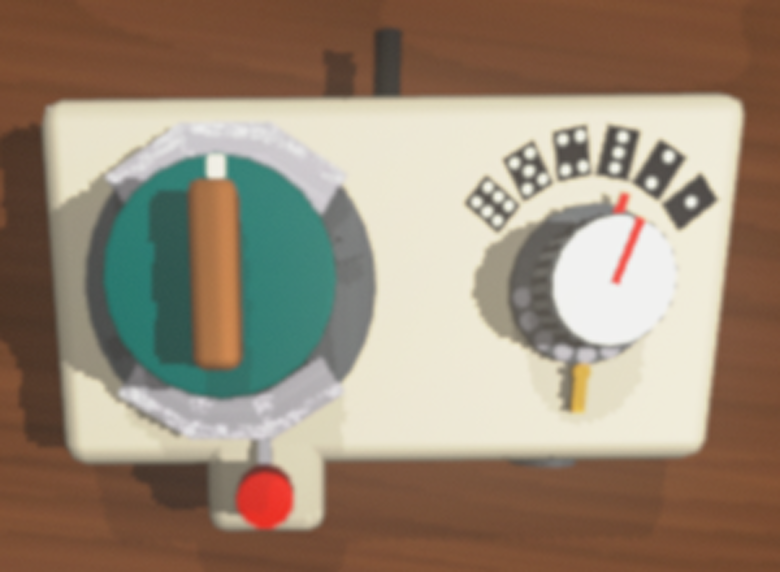

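```bash
cat > meas.py <<'E'
from h import *
def measure(m,im,tag=''):
    hsv=cv2.cvtColor(im,cv2.COLOR_BGR2HSV); H,S,V=[hsv[...,i].astype(int) for i in range(3)]
    r=((H<8)|(H>172))&(S>110)&(V>120)
    for b in blobs(r,4):
        w=ray(m,*b[0],.010)
        if b[1]<700 and w[0]<.56: print(tag,"red",np.round(b[0],1),b[1],"z10",w[:2].round(4),"z94",ray(m,*b[0],.094)[:2].round(4))
    # discs : low-ish saturation incl. cream
    mk=((S<110)&(V>140)).astype(np.uint8)
    for c in cv2.findContours(mk,cv2.RETR_EXTERNAL,cv2.CHAIN_APPROX_NONE)[0]:
        a=cv2.contourArea(c)
        if a<150 or a>3000: continue
        (u,v),(A,B),_=cv2.fitEllipse(c)
        w=ray(m,u,v,.010)
        if w[0]<.56 and -.5<w[1]<.2 and w[0]>.25: print(tag,"stone",round(u,1),round(v,1),int(a),"ax",round(A,1),round(B,1),w[:2].round(4))
E
python3 - <<'E'
from meas import *
m,im=snap('wrist','b_wrist2'); measure(m,im,'W')
measure(camera_model('top'),cv2.imread('pics/b_top.png'),'T')
measure(camera_model('scene'),cv2.imread('pics/b_scene.png'),'S')
plan([.53,.03,.33],-83.2)
hsv=cv2.cvtColor(im,cv2.COLOR_BGR2HSV);H,S,V=[hsv[...,i].astype(int) for i in range(3)]
mk=((H>5)&(H<15)&(S>130)&(V>120)).astype(np.uint8)[80:170,270:310]
c=max(cv2.findContours(mk,0,2)[0],key=cv2.contourArea); r=cv2.minAreaRect(c); bx=cv2.boxPoints(r)+[270,80]; print(bx.round(1).tolist())
print([ray(m,*p,.165)[:2].round(4).tolist() for p in bx])
E
```

```text
W red [317.7 209.5] 422 z10 [0.5203 0.0315] z94 [0.5355 0.0329]
W red [611.4 240.9] 17 z10 [ 0.5244 -0.3807] z94 [ 0.5388 -0.3045]
W red [324.4 281.5] 17 z10 [0.4168 0.0096] z94 [0.4508 0.015 ]
W red [516.9 295.3] 13 z10 [ 0.4285 -0.2726] z94 [ 0.4603 -0.2161]
W red [563.7 312. ] 21 z10 [ 0.4104 -0.349 ] z94 [ 0.4455 -0.2785]
W stone 575.1 306.4 899 ax 30.2 38.0 [ 0.4212 -0.3627]
W stone 511.8 286.2 960 ax 32.1 38.1 [ 0.4416 -0.2613]
W stone 330.4 271.7 896 ax 32.0 35.7 [0.4328 0.0029]
W stone 235.6 263.7 1042 ax 33.0 40.3 [0.429  0.1387]
W stone 599.3 241.0 1059 ax 32.8 41.2 [ 0.5223 -0.364 ]
T red [442.2 249.6] 5 z10 [ 0.5222 -0.3808] z94 [ 0.5094 -0.3623]
T red [402.2 283.8] 5 z10 [ 0.426  -0.2722] z94 [ 0.4187 -0.2599]
T red [297.5 285.5] 6 z10 [0.4138 0.0108] z94 [0.4072 0.0068]
T red [430.7 291.3] 7 z10 [ 0.4078 -0.3487] z94 [ 0.4015 -0.3321]
T red [472.8 309.6] 5 z10 [ 0.3619 -0.4604] z94 [ 0.3583 -0.4373]
T red [439.5 315. ] 6 z10 [ 0.3451 -0.3717] z94 [ 0.3425 -0.3537]
T red [437.5 331. ] 4 z10 [ 0.3028 -0.3659] z94 [ 0.3025 -0.3483]
T stone 436.0 287.5 279 ax 18.6 19.2 [ 0.
[... 397 characters left out ...]
0.4288 -0.2754] z94 [ 0.4781 -0.3041]
S red [169.1 347.6] 11 z10 [ 0.4109 -0.351 ] z94 [ 0.4621 -0.3723]
S red [199.1 391.8] 8 z10 [ 0.5252 -0.3826] z94 [ 0.5651 -0.4008]
S stone 204.2 384.6 559 ax 25.0 28.6 [ 0.5228 -0.3667]
S stone 167.3 356.1 509 ax 23.1 28.3 [ 0.422  -0.3661]
S stone 211.1 325.0 463 ax 22.8 26.1 [ 0.4428 -0.2647]
S stone 286.7 243.8 264 ax 16.4 20.8 [4.329e-01 3.000e-04]
S stone 320.1 207.8 366 ax 18.9 25.0 [0.4276 0.1439]
shift [ 1.8  0.5 -2.4] rot [ 0.05 -0.   -0.04] q6 1.29 tcp [0.5322 0.032  0.3305] op -0.001 F [ 0.4  0.3 -0.4] t 3.35
[[293.0, 87.0], [309.0, 87.0], [309.0, 157.0], [293.0, 157.0]]
[[0.6472, 0.0661], [0.6487, 0.0531], [0.5932, 0.047], [0.5915, 0.0608]]
```

View pics/b_wrist2.png

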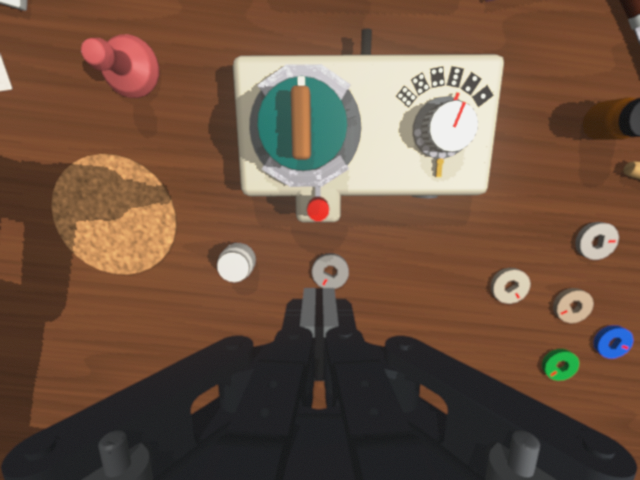

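```bash
python3 -m jog '[[0,38,1.5,0,0,0,1],[0,38,0,0,0,0,1],[0,38,0,0,0,0,1],[0,38,0,0,0,0,1],[0,38,0,0,0,0,1],[0,25,0,0,0,0,1],[0,10,0,0,0,0,1],[0,0,0,0,0,0,1]]'
python3 -c "
from h import *
plan([.534,.031,.0845],-83.2)"
```

```text
time_s: 4.02
eef_pos: [0.5318, 0.0332, 0.1036]
eef_rot: [-0.528, 0.53, -0.471, 0.467]
wrist_force: [0.0, -1.0, -1.2]
opening: 0.003
shift [ 2.5 19.   2. ] rot [ 0.29  0.1  -0.09] q6 1.29 tcp [0.5318 0.0332 0.1036] op 0.003 F [ 0.  -1.  -1.2] t 4.02
```

```bash
python3 -m jog '[[2,7,2,0,0,0,1],[0,3,0,0,0,0,1],[0,3,0,0,0,0,1],[0,3,0,0,0,0,1],[0,2,0,0,0,0,1],[0,1,0,0,0,0,1],[0,0,0,0,0,0,1]]'
python3 -c "
from h import *
plan([.534,.031,.0845],-83.2)"
```

```text
time_s: 4.6
eef_pos: [0.5372, 0.0296, 0.0875]
eef_rot: [0.529, -0.528, 0.469, -0.47]
wrist_force: [0.9, -0.1, 2.9]
opening: -0.003
shift [-1.8  3.  -3.1] rot [-0.1  -0.02  0.03] q6 1.29 tcp [0.5372 0.0296 0.0875] op -0.003 F [ 0.9 -0.1  2.9] t 4.6
```

```bash
python3 -m jog '[[0,1.5,-2,0,0,0,1],[0,1.5,0,0,0,0,1],[0,0,0,0,0,0,1]]'
python3 -m jog '[[0,2,0,0,0,0,1],[0,0,0,0,0,0,1],[0,0,0,0,0,0,1]]'
```

```text
time_s: 4.85
eef_pos: [0.5349, 0.0293, 0.0849]
eef_rot: [0.529, -0.529, 0.469, -0.47]
wrist_force: [-0.6, 0.4, 9.1]
opening: 0.002
time_s: 5.1
eef_pos: [0.5351, 0.0293, 0.0846]
eef_rot: [0.529, -0.529, 0.469, -0.47]
wrist_force: [-6.8, 0.1, 23.6]
opening: -0.001
```

```bash
python3 -m jog '[[0,-15,0,0,0,0,1],[0,-35,0,0,0,0,1],[0,-40,0,0,0,0,0],[0,-40,0,0,0,0,0],[0,-10,0,0,0,0,0],[0,0,0,0,0,0,0],[0,0,0,0,0,0,0]]'
python3 -c "
from h import *
m,im=snap('wrist','c_wrist')
cv2.imwrite('pics/c_z.png',im)
plan([.62,.0555,.22],-83.2)"
```

```text
time_s: 5.68
eef_pos: [0.5339, 0.0296, 0.2214]
eef_rot: [-0.529, 0.529, -0.47, 0.469]
wrist_force: [-1.2, 0.4, -0.9]
opening: 0.501
shift [-15.4  -0.1  89.3] rot [ 0.17 -0.02 -0.04] q6 1.29 tcp [0.5331 0.0297 0.2201] op 0.499 F [-0.6 -0.  -0.8] t 5.73
```

View pics/c_z.png

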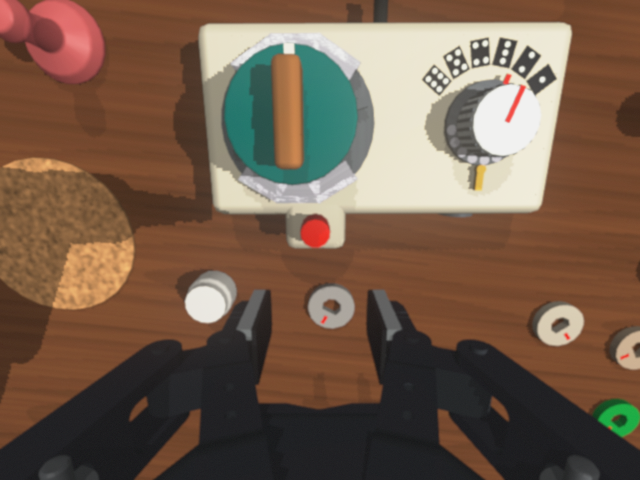

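```bash
python3 -c "
from h import *
m=camera_model('wrist')
for u,v in [(286.5,55),(290,168)]: print(ray(m,u,v,.165).round(4))
print(ray(m,315,231,.085).round(4))
"
python3 -m jog '[[-5,0,30,0,0,0,0],[-5,0,30,0,0,0,0],[-5,0,29,0,0,0,0],[0,0,0,0,0,0,0]]'
python3 -c "
from h import *
plan([.62,.0555,.141],-83.2)"
```

```text
[0.647  0.0598 0.165 ]
[0.5904 0.0525 0.165 ]
[0.5361 0.033  0.085 ]
time_s: 6.07
eef_pos: [0.6228, 0.0559, 0.2178]
eef_rot: [-0.528, 0.529, -0.471, 0.468]
wrist_force: [-2.1, -0.4, -0.7]
opening: 0.499
shift [ 0.2 76.8 -2.6] rot [ 0.22  0.01 -0.09] q6 1.35 tcp [0.6228 0.0559 0.2178] op 0.499 F [-2.1 -0.4 -0.7] t 6.07
```

```bash
python3 -m jog '[[0,25,-1,0,0,0,0],[0,25,0,0,0,0,0],[0,20,0,0,0,0,0],[0,7,0,0,0,0,0],[0,0,0,0,0,0,0],[0,0,0,0,0,0,0]]'
python3 -c "
from h import *
plan([.6195,.056,.141],-83.2)"
python3 -m jog '[[0,0,0,0,0,0,1],[0,0,0,0,0,0,1],[0,0,0,0,0,0,1],[0,0,0,0,0,0,1],[0,0,0,0,0,0,1]]'
```

```text
time_s: 6.57
eef_pos: [0.6193, 0.0548, 0.1441]
eef_rot: [-0.528, 0.529, -0.47, 0.469]
wrist_force: [-0.5, -0.9, 0.0]
opening: 0.505
shift [-1.2  3.1  0.4] rot [ 0.13 -0.02 -0.02] q6 1.35 tcp [0.6193 0.0548 0.1441] op 0.505 F [-0.5 -0.9  0. ] t 6.57
time_s: 6.98
eef_pos: [0.6208, 0.055, 0.1463]
eef_rot: [0.529, -0.528, 0.469, -0.47]
wrist_force: [-0.2, 3.0, 4.2]
opening: 0.17
```

```bash
python3 -m jog '[[0,-1,0,0,-4,0,1],[0,0,0,0,-6,0,1],[0,0,0,0,-6,0,1],[0,0,0,0,-6,0,1]]'; python3 -m jog '[[0,0,0,0,-7,0,1],[0,0,0,0,-7,0,1],[0,0,0,0,-7,0,1],[0,0,0,0,-7,0,1],[0,0,0,0,-7,0,1],[0,0,0,0,0,0,1]]'
python3 -c "
from h import *
plan([.6195,.056,.141],6.8);print(get_obs()['torque'])"
```

```text
time_s: 7.32
eef_pos: [0.6205, 0.0553, 0.1464]
eef_rot: [0.61, -0.609, 0.358, -0.359]
wrist_force: [1.1, 3.2, 1.1]
opening: 0.172
time_s: 7.82
eef_pos: [0.6204, 0.0561, 0.1465]
eef_rot: [0.69, -0.688, 0.158, -0.158]
wrist_force: [-0.7, 5.6, 2.5]
opening: 0.175
shift [-0.8  5.5 -0.5] rot [ -0.14 -32.64   0.05] q6 0.35 tcp [0.6204 0.0561 0.1465] op 0.175 F [-0.7  5.6  2.5] t 7.82
[ 1.17202965 -0.05527242  0.21934213]
```

```bash
python3 -m jog '[[0,0,0,0,-7,0,1],[0,0,0,0,-7,0,1],[0,0,0,0,-7,0,1],[0,0,0,0,-6,0,1],[0,0,0,0,-3,0,1],[0,0,0,0,0,0,1]]'
python3 -c "
from h import *
plan([.6195,.056,.141],6.8);print(get_obs()['torque'])
snap('top','d_top');snap('wrist','d_w')"
```

```text
time_s: 8.32
eef_pos: [0.6202, 0.0567, 0.1464]
eef_rot: [0.708, -0.706, -0.024, 0.024]
wrist_force: [0.0, 6.7, 2.2]
opening: 0.176
shift [-0.7  5.4 -0.7] rot [-0.18 -2.89  0.06] q6 -0.17 tcp [0.6202 0.0567 0.1464] op 0.176 F [0.  6.7 2.2] t 8.32
[1.56616095 0.00692595 0.12336845]
```

View pics/d_w.png

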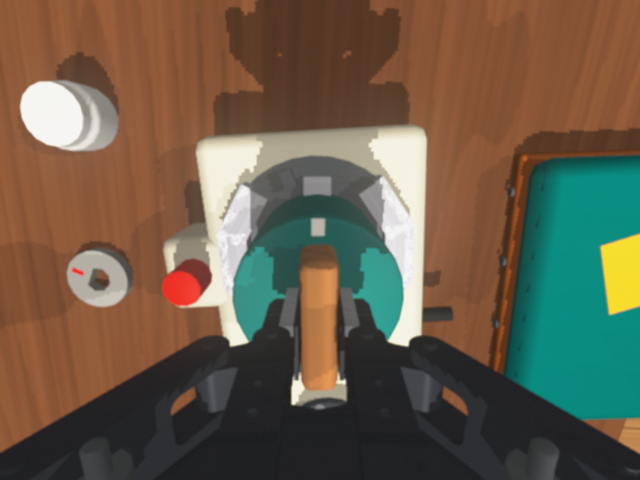

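```bash
python3 -m jog '[[0,-5,0,0,0,0,1],[0,-8,0,0,0,0,1],[0,-15,0,0,0,0,1],[0,-25,0,0,0,0,1],[0,-30,0,0,0,0,1],[0,-25,0,0,0,0,1],[0,-5,0,0,0,0,1],[0,0,0,0,0,0,1]]'
python3 -c "
from h import *
plan([.47,.312,.26],6.8)
m,im=snap('wrist','e_w');snap('scene','e_s')"
```

```text
time_s: 9.08
eef_pos: [0.6211, 0.0545, 0.261]
eef_rot: [-0.706, 0.707, 0.025, -0.022]
wrist_force: [0.3, 0.6, -3.4]
opening: 0.164
shift [-1.339e+02  1.000e-01  2.669e+02] rot [ 0.07 -3.05  0.23] q6 -0.17 tcp [0.6211 0.0545 0.261 ] op 0.164 F [ 0.3  0.6 -3.4] t 9.08
```

View pics/e_s.png

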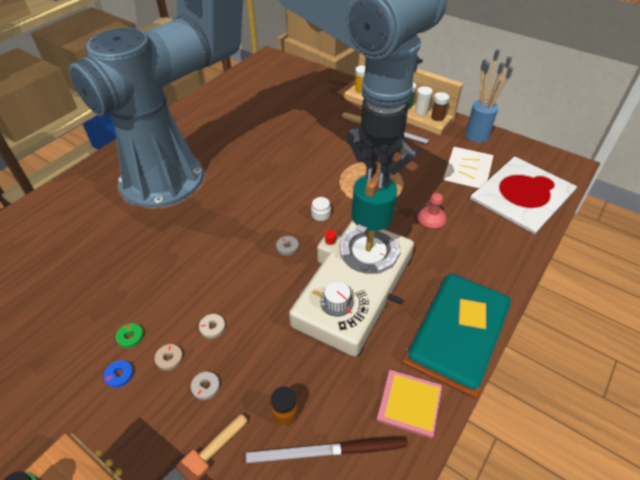

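View pics/e_w.png

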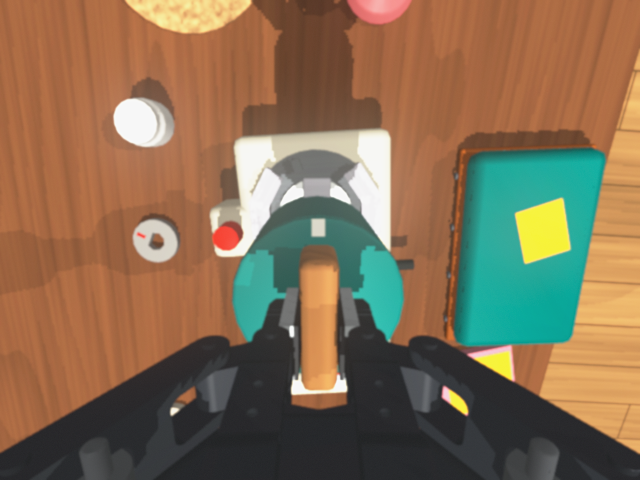

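```bash
python3 - <<'E'
from h import *
for n,f in (("top","b_top"),("wrist","b_wrist2")):
    im=cv2.imread(f'pics/{f}.png');hsv=cv2.cvtColor(im,cv2.COLOR_BGR2HSV);H,S,V=[hsv[...,i].astype(int) for i in range(3)]
    if n=='top':
        mk=(((V>150)&(H>10)&(H<22)).astype(np.uint8))[210:310,130:235]
        mk=cv2.morphologyEx(mk,cv2.MORPH_CLOSE,np.ones((5,5)));c=max(cv2.findContours(mk,0,1)[0],key=cv2.contourArea)
        e=cv2.fitEllipse(c); print(e, ray(camera_model(n),e[0][0]+130,e[0][1]+210,.004))
E
python3 -m jog '[[-10,0,20,0,0,0,1],[-17,0,34,0,0,0,1],[-17,0,34,0,0,0,1],[-17,0,34,0,0,0,1],[-17,0,34,0,0,0,1],[-17,0,34,0,0,0,1],[-17,0,34,0,0,0,1],[-17,0,34,0,0,0,1]]'
python3 -m jog '[[-5,0,9,0,0,0,1],[0,0,0,0,0,0,1],[0,0,0,0,0,0,1]]'
python3 -c "
from h import *
plan([.47,.312,.0904],6.8)"
```

```text
((57.41249465942383, 53.4468994140625), (40.96311569213867, 64.83453369140625), 12.817809104919434) [0.46694534 0.31650683 0.004     ]
time_s: 9.85
eef_pos: [0.4718, 0.3045, 0.2559]
eef_rot: [-0.706, 0.707, 0.022, -0.025]
wrist_force: [0.8, -0.3, -3.2]
opening: 0.174
time_s: 10.1
eef_pos: [0.4676, 0.3122, 0.2568]
eef_rot: [-0.706, 0.707, 0.023, -0.025]
wrist_force: [0.6, -0.5, -3.0]
opening: 0.172
shift [ 2.800e+00  1.664e+02 -1.000e-01] rot [ 0.1  -2.92 -0.17] q6 0.31 tcp [0.4676 0.3122 0.2568] op 0.172 F [ 0.6 -0.5 -3. ] t 10.1
```

```bash
python3 -m jog '[[2,30,0,0,0,0,1],[0,35,0,0,0,0,1],[0,35,0,0,0,0,1],[0,35,0,0,0,0,1],[0,18,0,0,0,0,1],[0,6,0,0,0,0,1],[0,2,0,0,0,0,1],[0,0,0,0,0,0,1]]'
python3 -m jog '[[0,1.5,0,0,0,0,1],[0,1.5,0,0,0,0,1],[0,1,0,0,0,0,1],[0,0,0,0,0,0,1]]'
```

```text
time_s: 10.77
eef_pos: [0.4716, 0.3118, 0.098]
eef_rot: [-0.707, 0.707, 0.023, -0.023]
wrist_force: [0.2, 0.5, -3.4]
opening: 0.167
time_s: 11.1
eef_pos: [0.4711, 0.3128, 0.0947]
eef_rot: [0.707, -0.707, -0.024, 0.023]
wrist_force: [-0.5, -0.2, -2.6]
opening: 0.177
```

```bash
python3 -m jog '[[0,1.5,0,0,0,0,1],[0,1,0,0,0,0,1],[0,0,0,0,0,0,1],[0,0,0,0,0,0,1]]'
python3 -m jog '[[0,1,0,0,0,0,1],[0,1,0,0,0,0,1],[0,0,0,0,0,0,1]]'
```

```text
time_s: 11.43
eef_pos: [0.4706, 0.3125, 0.0913]
eef_rot: [-0.707, 0.707, 0.023, -0.023]
wrist_force: [0.1, -0.2, -2.9]
opening: 0.173
time_s: 11.68
eef_pos: [0.4708, 0.3127, 0.0903]
eef_rot: [0.707, -0.707, -0.023, 0.023]
wrist_force: [-3.3, -1.6, 4.2]
opening: 0.171
```

```bash
python3 -m jog '[[0,0,0,0,0,0,0.2],[0,0,0,0,0,0,0],[0,0,0,0,0,0,0],[0,-3,0,0,0,0,0],[0,-20,0,0,0,0,0],[0,-35,0,0,0,0,0],[0,-40,0,0,0,0,0],[0,-40,0,0,0,0,-1]]'
python3 -m jog '[[0,0,0,0,-7,0,-1],[0,0,0,0,-7,0,-1],[0,0,0,0,-7,0,-1],[0,0,0,0,-7,0,-1],[0,0,0,0,-7,0,-1],[0,0,0,0,-7,0,-1],[0,0,0,0,-7,0,-1],[0,0,0,0,-7,0,-1]]'
python3 -c "
from h import *
snap('scene','f_s')
plan([.4315,.003,.2],67)"
```

```text
time_s: 12.35
eef_pos: [0.4701, 0.3123, 0.2285]
eef_rot: [-0.707, 0.707, 0.023, -0.024]
wrist_force: [1.4, -0.0, -1.3]
opening: 0.624
time_s: 13.02
eef_pos: [0.4708, 0.3125, 0.2276]
eef_rot: [-0.612, 0.612, 0.354, -0.354]
wrist_force: [0.7, -0.5, -0.5]
opening: 1.007
shift [-288.9   27.6 -118. ] rot [ 0.01 -6.45  0.01] q6 -0.68 tcp [0.4708 0.3126 0.2276] op 0.999 F [ 0.1 -0.1 -0.1] t 13.07
```

View pics/f_s.png

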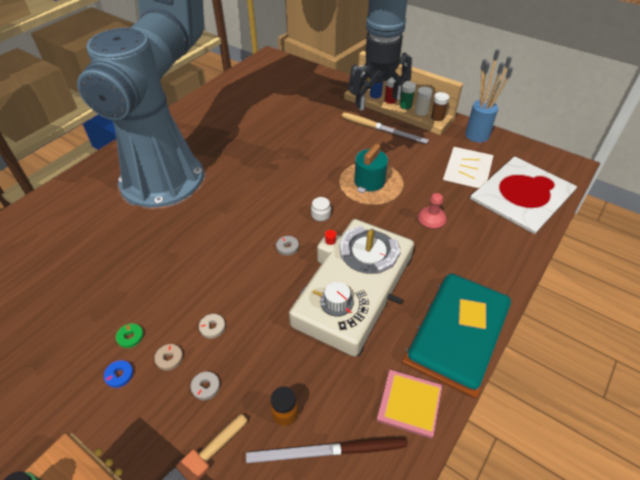

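```bash
python3 -m jog '[[-36,0,-14.7,0,0,0,-1],[-36,0,-14.7,0,0,0,-1],[-36,0,-14.7,0,0,0,-1],[-36,0,-14.7,0,0,0,-1],[-36,0,-14.7,0,0,0,-1],[-36,0,-14.7,0,0,0,-1],[-36,0,-14.7,0,0,0,-1],[-36,0,-14.7,0,0,0,-1]]'
python3 -m jog '[[0,0,0,0,-6.5,0,-1],[0,0,0,0,0,0,-1],[0,0,0,0,0,0,-1]]'
python3 -c "
from meas import *
m,im=snap('wrist','g_w'); measure(m,im,'W')
plan([.4315,.003,.02],67)"
```

```text
time_s: 13.73
eef_pos: [0.4269, 0.0029, 0.2278]
eef_rot: [-0.613, 0.614, 0.352, -0.351]
wrist_force: [1.1, -0.3, 0.9]
opening: 1.0
time_s: 13.98
eef_pos: [0.4275, 0.0043, 0.2277]
eef_rot: [-0.593, 0.593, 0.385, -0.385]
wrist_force: [-0.2, 0.3, 0.2]
opening: 1.0
W red [318.4 201.7] 34 z10 [0.4168 0.0096] z94 [0.4046 0.015 ]
W red [ 98.8 310.1] 13 z10 [ 0.4282 -0.2729] z94 [ 0.4134 -0.2017]
W red [ 35.  321.8] 23 z10 [ 0.4105 -0.3492] z94 [ 0.3998 -0.2602]
W stone 31.0 332.6 1417 ax 37.1 48.7 [ 0.4202 -0.3623]
W stone 113.6 315.1 1519 ax 39.8 48.6 [ 0.4405 -0.2609]
W stone 318.7 217.1 1888 ax 48.4 49.7 [0.432  0.0032]
W stone 442.9 170.1 2264 ax 48.6 59.5 [0.4391 0.1398]
shift [-2.000e-01  2.076e+02 -4.400e+00] rot [ 0.01 -0.95  0.02] q6 -1.42 tcp [0.4275 0.0049 0.2276] op 1.005 F [ 0.4 -0.3 -0.3] t 14.03
```

View pics/g_w.png

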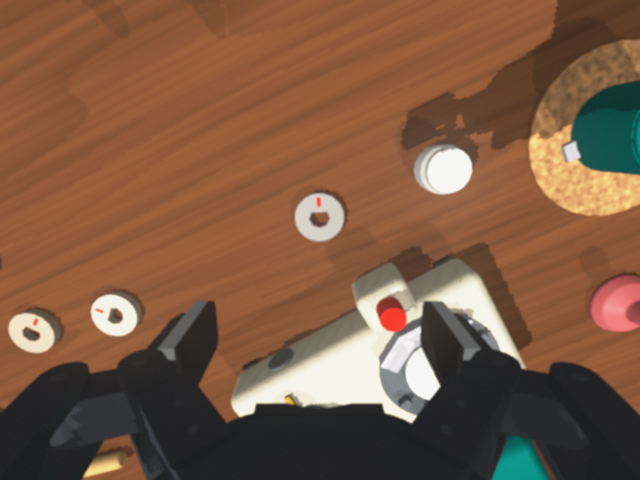

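```bash
python3 -m jog '[[0,38,-4.7,0,-1,0,-1],[0,40,0,0,0,0,-1],[0,40,0,0,0,0,-1],[0,40,0,0,0,0,-0.7],[0,40,0,0,0,0,-0.7],[0,15,0,0,0,0,-0.7],[0,5,0,0,0,0,-0.7],[0,0,0,0,0,0,-0.7]]'
python3 -c "
from meas import *
plan([.432,.0032,.002],67)"
```

```text
time_s: 14.7
eef_pos: [0.4307, 0.0041, 0.0082]
eef_rot: [0.59, -0.588, -0.391, 0.393]
wrist_force: [0.1, -0.1, 0.1]
opening: 0.85
shift [-0.3  6.2 -1.5] rot [-0.19  0.3  -0.02] q6 -1.44 tcp [0.4307 0.0041 0.0082] op 0.85 F [ 0.1 -0.1  0.1] t 14.7
```

```bash
python3 -m jog '[[0,5,-1.5,0,0,0,-0.7],[0,0,0,0,0,0,-0.7],[0,0,0,0,0,0,1],[0,0,0,0,0,0,1],[0,0,0,0,0,0,1],[0,0,0,0,0,0,1],[0,0,0,0,0,0,1]]'
python3 -c "
from meas import *
plan([.432,.0032,.002],67)"
```

```text
time_s: 15.28
eef_pos: [0.4343, 0.0018, 0.0064]
eef_rot: [-0.588, 0.589, 0.392, -0.391]
wrist_force: [-3.8, 1.1, 14.8]
opening: 0.539
shift [0.4 4.4 2.7] rot [0.13 0.27 0.03] q6 -1.44 tcp [0.4343 0.0018 0.0064] op 0.539 F [-3.8  1.1 14.8] t 15.28
```

```bash
python3 -m jog '[[0,-5,0,0,0,0,1],[0,-20,0,0,0,0,1],[0,-40,0,0,0,0,1],[0,-40,0,0,0,0,1],[0,-40,0,0,0,0,1],[0,-40,0,0,0,0,1],[0,-15,0,0,0,0,1],[0,0,0,0,0,0,1]]'
python3 -c "
from meas import *
m,im=snap('wrist','h_w');snap('scene','h_s'); 
plan([.432,.0032,.002],67)"
```

```text
time_s: 15.95
eef_pos: [0.4362, 0.0012, 0.2102]
eef_rot: [-0.586, 0.592, 0.394, -0.389]
wrist_force: [0.4, -0.3, -1.0]
opening: 0.001
shift [  0.6 203.1   2.2] rot [0.13 0.27 0.02] q6 -1.44 tcp [0.4333 0.0019 0.2051] op 0.0 F [ 0.1  0.  -0.7] t 16.05
```

View pics/h_w.png

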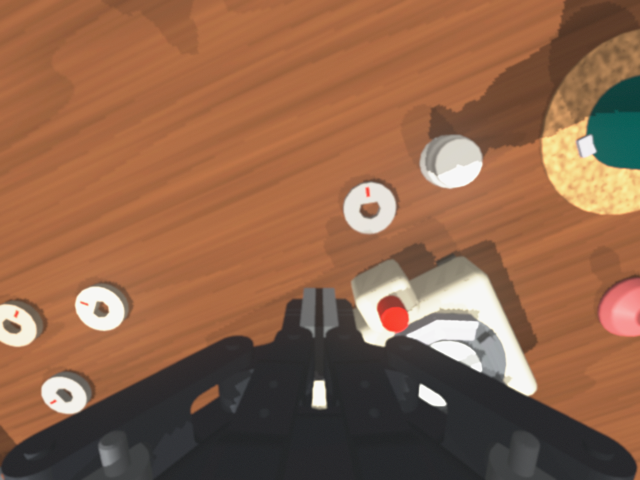

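```bash
python3 -m jog '[[0,0,0,0,0,0,-0.4],[0,0,0,0,0,0,-0.4],[0,0,0,0,0,0,-0.4],[0,0,0,0,0,0,-0.4]]'; python3 -c "
from meas import *
m,im=snap('wrist','i_w'); measure(m,im,'W')
plan([.432,.0032,.002],67)"
```

```text
time_s: 16.38
eef_pos: [0.4324, 0.0022, 0.2032]
eef_rot: [0.589, -0.588, -0.391, 0.392]
wrist_force: [-0.1, 0.8, -0.2]
opening: 0.564
W red [368.8 199. ] 28 z10 [0.434  0.0554] z94 [0.4179 0.0488]
W red [ 81.2 311.8] 13 z10 [ 0.4286 -0.2727] z94 [ 0.4138 -0.1973]
W red [ 12.2 322. ] 22 z10 [ 0.41   -0.3487] z94 [ 0.3999 -0.2543]
W stone 50.9 397.8 545 ax 21.7 38.5 [ 0.5087 -0.3672]
W stone 14.3 334.9 964 ax 33.4 45.5 [ 0.4239 -0.3561]
W stone 96.9 317.0 1759 ax 42.8 52.4 [ 0.4405 -0.2606]
W stone 370.9 215.7 2227 ax 52.0 54.6 [0.4504 0.0515]
W stone 454.5 169.9 2575 ax 51.7 64.2 [0.4395 0.1408]
shift [  0.8 201.5   0.6] rot [-0.11  0.28 -0.02] q6 -1.45 tcp [0.4326 0.0021 0.2035] op 0.656 F [-0.5  0.1  0.3] t 16.43
```

```bash
python3 -m jog '[[0,0,0,0,-5,0,-0.4],[0,0,0,0,-4.8,0,-0.4],[0,0,0,0,0,0,-0.4]]'; python3 -c "
from meas import *
m,im=snap('wrist','i_w'); measure(m,im,'W')
plan([.4504,.0515,-.003],76.6)"
```

```text
time_s: 16.68
eef_pos: [0.4329, 0.0021, 0.2039]
eef_rot: [0.553, -0.552, -0.441, 0.442]
wrist_force: [0.2, 0.6, -0.1]
opening: 0.7
W red [371.3 206.8] 32 z10 [0.4339 0.0556] z94 [0.4169 0.046 ]
W red [ 59.9 270.8] 16 z10 [ 0.4285 -0.2728] z94 [ 0.4129 -0.2004]
W red [  7.1 367.8] 17 z10 [ 0.5242 -0.3808] z94 [ 0.4847 -0.2815]
W stone 20.7 363.0 1449 ax 38.1 48.7 [ 0.5218 -0.3629]
W stone 75.3 278.8 1917 ax 44.6 54.8 [ 0.4404 -0.2608]
W stone 370.1 223.7 2165 ax 51.3 53.9 [0.4505 0.0513]
W stone 459.2 193.8 2417 ax 50.0 62.7 [0.4402 0.1417]
shift [ 52.1 207.   -6.1] rot [-0.05  0.39  0.  ] q6 -1.61 tcp [0.4329 0.0021 0.204 ] op 0.703 F [ 0.8 -1.1 -0.9] t 16.73
```

```bash
python3 -m jog '[[26,20,-3,0,0,0,-0.4],[26,35,-3,0,0,0,-0.4],[0,40,0,0,0,0,-0.4],[0,40,0,0,0,0,-0.4],[0,35,0,0,0,0,-0.4],[0,16,0,0,0,0,-0.4],[0,0,0,0,0,0,-0.4],[0,0,0,0,0,0,-0.4]]'; python3 -c "
from meas import *
m,im=snap('wrist','j_w'); 
plan([.4504,.0515,-.003],76.6)"
```

```text
time_s: 17.4
eef_pos: [0.4494, 0.0503, 0.0194]
eef_rot: [0.554, -0.553, -0.439, 0.441]
wrist_force: [-0.8, 0.6, 0.6]
opening: 0.698
shift [ 1.3 23.7  0.7] rot [0.03 0.4  0.  ] q6 -1.5 tcp [0.4508 0.0501 0.0207] op 0.699 F [ 0.6 -0.4  1.3] t 17.45
```

View pics/j_w.png

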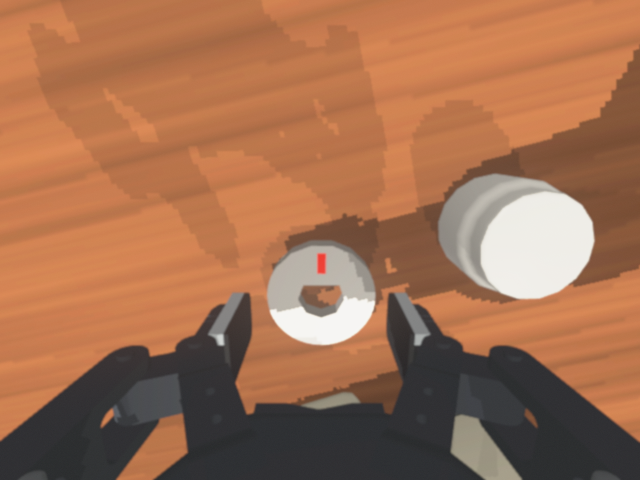

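```bash
python3 -m jog '[[1,10,0.5,0,0,0,-0.4],[0,8,0,0,0,0,-0.4],[0,4,0,0,0,0,-0.4],[0,1,0,0,0,0,-0.4],[0,0,0,0,0,0,-0.4]]'; python3 -m jog '[[0,0,0,0,0,0,0],[0,0,0,0,0,0,1],[0,0,0,0,0,0,1],[0,0,0,0,0,0,1],[0,0,0,0,0,0,1]]'; python3 -c "
from meas import *
m,im=snap('wrist','k_w'); 
plan([.4504,.0515,-.003],76.6)"
```

```text
time_s: 17.87
eef_pos: [0.4497, 0.0513, -0.0032]
eef_rot: [0.553, -0.553, -0.44, 0.441]
wrist_force: [0.5, 0.2, -1.2]
opening: 0.702
time_s: 18.28
eef_pos: [0.4501, 0.0512, -0.0023]
eef_rot: [-0.553, 0.553, 0.441, -0.441]
wrist_force: [-2.0, 0.9, 5.1]
opening: 0.581
shift [ 0.3  0.7 -0.2] rot [ 0.02  0.49 -0.  ] q6 -1.49 tcp [ 0.4501  0.0513 -0.0023] op 0.578 F [-2.1 -0.2  4.8] t 18.33
```

View pics/k_w.png

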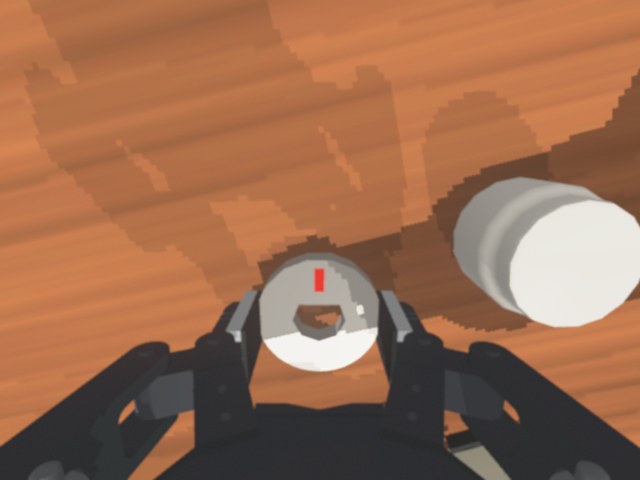

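```bash
python3 -m jog '[[0,-4,0,0,0,0,1],[0,-10,0,0,0,0,1],[0,-25,0,0,0,0,1],[0,-36,0,0,0,0,1],[0,-36,0,0,7,0,1],[0,-36,0,0,7,0,1],[0,-30,0,0,7,0,1],[0,-8,0,0,7,0,1]]'; python3 -m jog '[[0,0,0,0,7,0,1],[0,0,0,0,7,0,1],[0,0,0,0,7,0,1],[0,0,0,0,7,0,1],[0,0,0,0,7,0,1],[0,0,0,0,7,0,1],[0,0,0,0,7,0,1],[0,0,0,0,7,0,1]]';python3 -m jog '[[0,0,0,0,7,0,1],[0,0,0,0,7,0,1],[0,0,0,0,7,0,1],[0,0,0,0,7,0,1],[0,0,0,0,7,0,1],[0,0,0,0,7,0,1],[0,0,0,0,7,0,1],[0,0,0,0,7,0,1]]'; python3 -c "
from meas import *
m,im=snap('wrist','l_w'); 
plan([.619,.056,.18],-83.1)"
```

```text
time_s: 19.0
eef_pos: [0.4529, 0.051, 0.1885]
eef_rot: [-0.642, 0.646, 0.295, -0.289]
wrist_force: [1.2, -0.8, 0.4]
opening: 0.58
time_s: 19.67
eef_pos: [0.4498, 0.0513, 0.1829]
eef_rot: [-0.706, 0.706, -0.044, 0.045]
wrist_force: [-0.3, -0.6, -1.0]
opening: 0.582
time_s: 20.33
eef_pos: [0.4498, 0.0513, 0.1829]
eef_rot: [0.602, -0.602, 0.371, -0.371]
wrist_force: [-0.0, -0.4, -0.5]
opening: 0.578
shift [ 70.8   3.  153.7] rot [-0.04 19.42  0.02] q6 0.96 tcp [0.4498 0.0513 0.1829] op 0.575 F [ 0.2  0.2 -0.2] t 20.38
```

View pics/l_w.png

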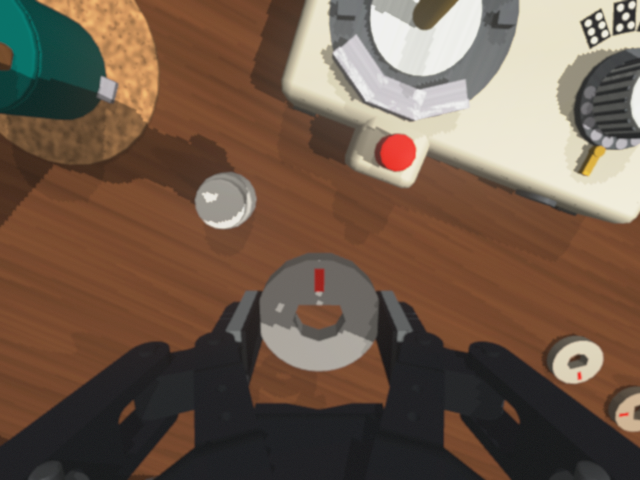

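```bash
python3 -m jog '[[0,0,0,0,7,0,1],[0,0,0,0,7,0,1],[0,0,0,0,5.4,0,1],[0,0,0,0,0,0,1],[0,0,0,0,0,0,1]]'; python3 -c "
from meas import *
plan([.575,.05,.18],-83.1)"
```

```text
time_s: 20.8
eef_pos: [0.4499, 0.0513, 0.1825]
eef_rot: [0.534, -0.533, 0.464, -0.464]
wrist_force: [-0.5, 0.2, -1.2]
opening: 0.582
shift [ 18.6   2.6 123.7] rot [-0.03  1.05  0.01] q6 1.28 tcp [0.4499 0.0513 0.1825] op 0.582 F [-0.5  0.2 -1.2] t 20.8
```

```bash
python3 -m jog '[[3.5,0,24,0,1,0,1],[3.5,0,25,0,0,0,1],[3.5,0,25,0,0,0,1],[3.5,0,20,0,0,0,1],[0,0,0,0,0,0,1],[0,0,0,0,0,0,1]]'; python3 -c "
from meas import *
m,im=snap('wrist','m_w'); 
plan([.619,.056,.18],-83.1); np.save('m_w.npy',m['pose'])"
```

```text
time_s: 21.3
eef_pos: [0.5451, 0.0487, 0.1818]
eef_rot: [-0.529, 0.529, -0.469, 0.469]
wrist_force: [-0.6, 0.1, -2.2]
opening: 0.576
shift [ 1.8  1.6 75.1] rot [ 0.08 -0.07 -0.02] q6 1.32 tcp [0.5442 0.0489 0.1817] op 0.581 F [-0.2  0.3 -0.8] t 21.35
```

View pics/m_w.png

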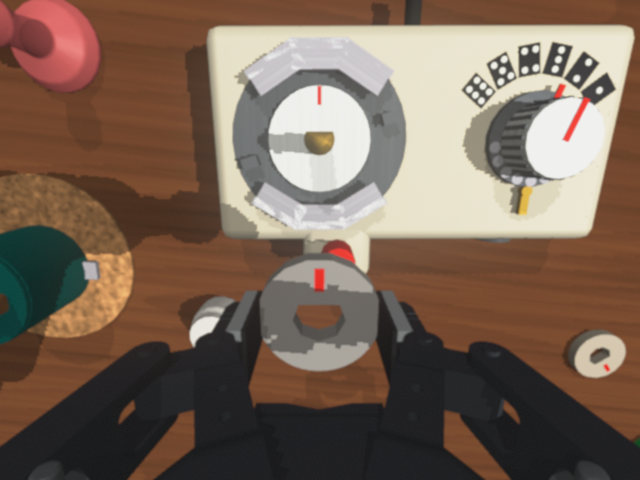

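```bash
python3 - <<'E'
from meas import *
m=camera_model('wrist'); im=cv2.imread('pics/m_w.png'); hsv=cv2.cvtColor(im,cv2.COLOR_BGR2HSV)
H,S,V=[hsv[...,i].astype(int) for i in range(3)]
print(im[115,300],im[120,390],im[230,320],im[270,290],im[350,300])
w=((V>195)&(S<40)).astype(np.uint8); w[:80]=0; w[200:]=0; w[:,:262]=0; w[:,378:]=0
w=cv2.morphologyEx(w,cv2.MORPH_CLOSE,np.ones((3,3)))
c=max(cv2.findContours(w,0,1)[0],key=cv2.contourArea); hull=cv2.convexHull(c); e=cv2.fitEllipse(hull); print('seat',e,ray(m,*e[0],.066).round(4))
b=((S>90)&(V<190)).astype(np.uint8); b[:120]=0;b[165:]=0;b[:,:295]=0;b[:,345:]=0
for q in blobs(b,30): print('brass',q,ray(m,*q[0],.126).round(4))
# disc outer contour
g=((S<45)&(V>85)).astype(np.uint8); g[:250]=0; g[375:]=0; g[:,:258]=0; g[:,382:]=0
c=max(cv2.findContours(g,0,1)[0],key=cv2.contourArea); e=cv2.fitEllipse(cv2.convexHull(c)); print('disc',e); 
o=get_obs(); z=o['eef_pos'][2]
p=ray(m,*e[0],z+.0123); print('disc',p.round(4),'in tool',(rot(o).inv().apply(p-o['eef_pos'])*1000).round(1))
cv2.imwrite('pics/mm.png',np.hstack([w*255,g*255]))
cv2.imwrite('pics/mz.png',cv2.resize(im[90:190,260:380],None,fx=6,fy=6,interpolation=cv2.INTER_CUBIC))
E
```

```text
[234 238 237] [130 130 128] [185 205 213] [157 166 171] [ 98 102 105]
seat ((319.0155944824219, 137.9668731689453), (101.34773254394531, 105.646240234375), 0.42994409799575806) [0.6207 0.0576 0.066 ]
brass ((np.float64(321.8), np.float64(140.4)), 314, (308, 133, 25, 20)) [0.6185 0.0558 0.126 ]
disc ((322.09454345703125, 307.1383361816406), (119.7357406616211, 132.8515167236328), 37.830284118652344)
disc [0.5516 0.048  0.194 ] in tool [  1.7 -12.3   7.2]
```

View pics/mz.png

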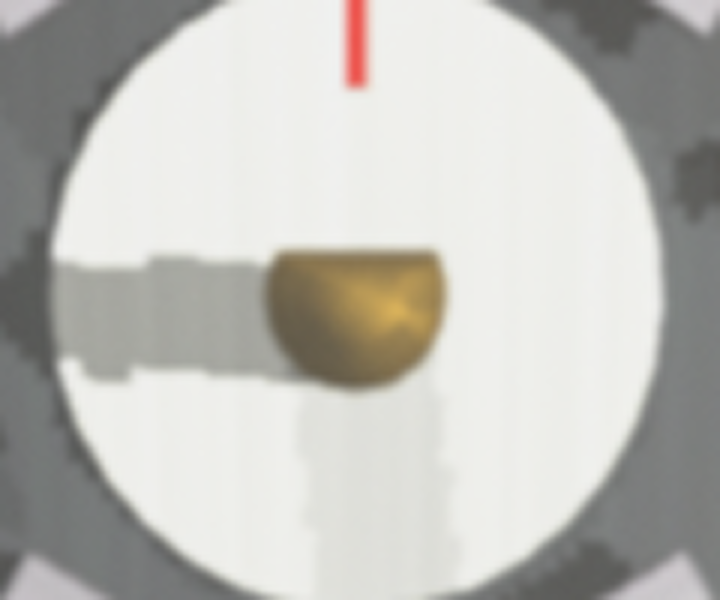

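```bash
python3 - <<'E'
from meas import *
im=cv2.imread('pics/m_w.png')
cv2.imwrite('pics/mz2.png',cv2.resize(im[240:380,245:395],None,fx=5,fy=4.2,interpolation=cv2.INTER_CUBIC))
m=camera_model('wrist');o=get_obs(); z=o['eef_pos'][2]
print('tcp px',proj(m,o['eef_pos']), 'exp centre px', proj(m,o['eef_pos']+[0,0,.0123]))
P=rot(o)
for k in (0,90,180,270):
    a=np.deg2rad(k); print(k,proj(m,o['eef_pos']+P.apply([.026*np.cos(a),-.0123,.026*np.sin(a)])).round(1))
E
```

```text
tcp px [318.03280825 309.27740524] exp centre px [317.94364794 322.62813259]
0 [379.5 322.6]
90 [317.9 264.4]
180 [256.4 322.6]
270 [318.  375.3]
```

View pics/mz2.png

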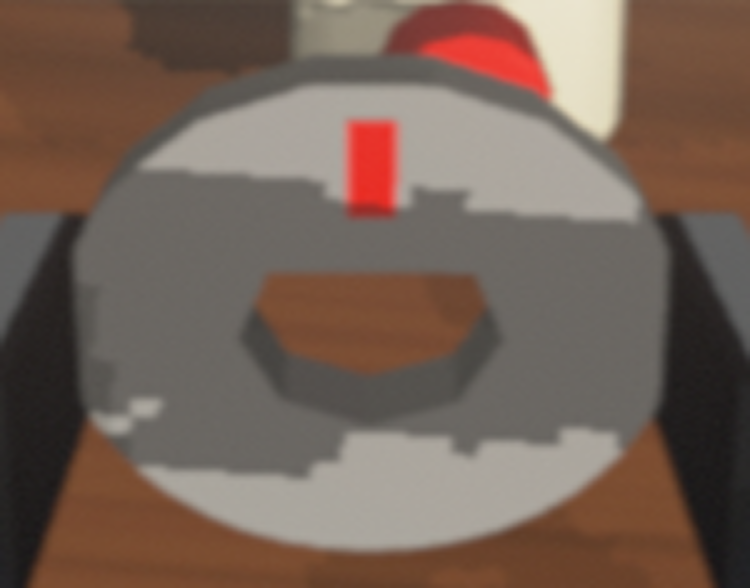

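```bash
python3 -m jog '[[0,0,25,0,0,0,1],[0,0,30,0,0,0,1],[0,15,21,0,0,0,1],[0,25,0,0,0,0,1],[0,8,0,0,0,0,1],[0,0,0,0,0,0,1],[0,0,0,0,0,0,1],[0,0,0,0,0,0,1]]'; python3 -c "
from meas import *
m,im=snap('wrist','n_w'); 
plan([.6207,.0576,.126],-83.1)
m,im=snap('scene','n_s'); cv2.imwrite('pics/n_sz.png',cv2.resize(im[170:290,300:440],None,fx=5,fy=5,interpolation=cv2.INTER_CUBIC))
"
```

```text
time_s: 22.02
eef_pos: [0.6203, 0.0576, 0.1354]
eef_rot: [0.529, -0.528, 0.47, -0.47]
wrist_force: [0.1, -0.7, 0.8]
opening: 0.577
shift [-0.1  9.8 -0. ] rot [-0.13 -0.2   0.03] q6 1.36 tcp [0.6207 0.0575 0.1358] op 0.575 F [ 0.3 -0.3 -0.2] t 22.07
```

View pics/n_w.png

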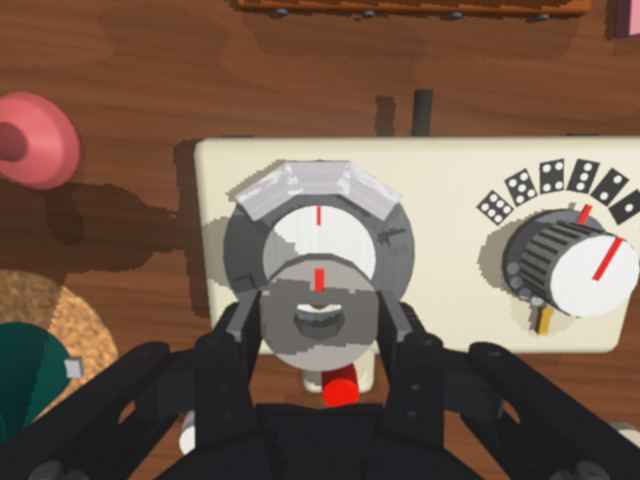

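View pics/n_sz.png

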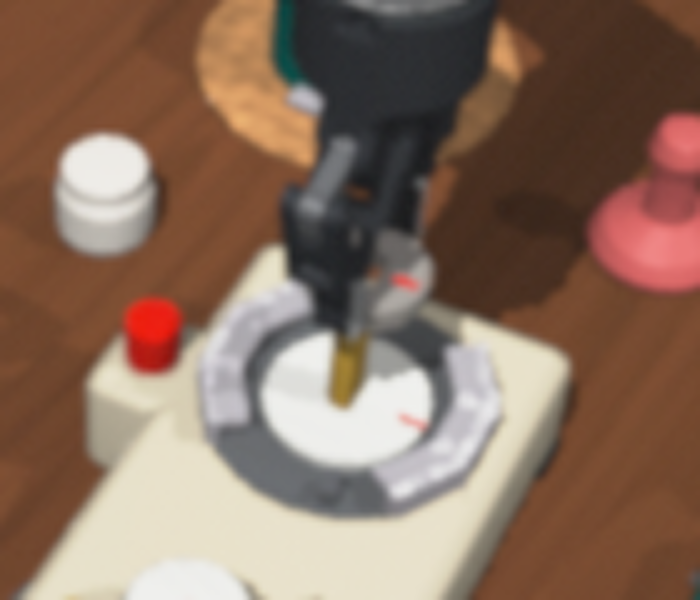

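```bash
python3 -m jog '[[0,8,0,0,0,0,1],[0,4,0,0,0,0,1],[0,3,0,0,0,0,1],[0,3,0,0,0,0,1],[0,0,0,0,0,0,1],[0,0,0,0,0,0,1]]'; python3 -c "
from meas import *
plan([.6207,.0576,.0637],-83.1);print(get_obs()['torque'].round(2))"
```

```text
time_s: 22.62
eef_pos: [0.6202, 0.0576, 0.1156]
eef_rot: [-0.528, 0.528, -0.47, 0.47]
wrist_force: [0.3, -0.0, -1.5]
opening: 0.578
shift [ 0.1 51.9  0.6] rot [ 0.04 -0.21 -0.01] q6 1.36 tcp [0.6202 0.0576 0.1156] op 0.578 F [ 0.3 -0.  -1.5] t 22.62
[-0.02 -0.01 -0.06]
```

```bash
python3 -m jog '[[0,4,0,0,0,0,1],[0,4,0,0,0,0,1],[0,4,0,0,0,0,1],[0,4,0,0,0,0,1],[0,0,0,0,0,0,1]]'; python3 -c "
from meas import *
plan([.6207,.0576,.0637],-83.1);print(get_obs()['torque'].round(2))"
```

```text
time_s: 23.03
eef_pos: [0.6193, 0.0576, 0.0989]
eef_rot: [-0.528, 0.529, -0.471, 0.469]
wrist_force: [-3.9, 0.1, -2.5]
opening: 0.575
shift [ 0.2 35.1  1.5] rot [ 0.14 -0.21 -0.02] q6 1.36 tcp [0.6193 0.0576 0.0989] op 0.575 F [-3.9  0.1 -2.5] t 23.03
[-0.1   0.54 -0.03]
```

```bash
python3 -m jog '[[0,4,-1,0,0,0,1],[0,6,0,0,0,0,1],[0,6,0,0,0,0,1],[0,6,0,0,0,0,1],[0,5,0,0,0,0,1],[0,0,0,0,0,0,1]]'; python3 -c "
from meas import *
plan([.6207,.0576,.0637],-83.1);print(get_obs()['torque'].round(2))"
```

```text
time_s: 23.53
eef_pos: [0.6191, 0.0576, 0.0714]
eef_rot: [-0.528, 0.528, -0.47, 0.47]
wrist_force: [0.3, 0.3, -0.9]
opening: 0.578
shift [0.1 7.7 1.6] rot [ 0.04 -0.22 -0.02] q6 1.36 tcp [0.6191 0.0576 0.0714] op 0.578 F [ 0.3  0.3 -0.9] t 23.53
[-0.    0.05 -0.03]
```

```bash
python3 -m jog '[[0,4,0,0,0,0,1],[0,2,0,0,0,0,1],[0,1,0,0,0,0,1],[0,0,0,0,0,0,1]]'; python3 -m jog '[[0,1,0,0,0,0,1],[0,0.5,0,0,0,0,1],[0,0,0,0,0,0,1]]';
```

```text
time_s: 23.87
eef_pos: [0.6193, 0.0575, 0.0657]
eef_rot: [-0.528, 0.528, -0.47, 0.47]
wrist_force: [-2.4, -1.2, -2.4]
opening: 0.579
time_s: 24.12
eef_pos: [0.6194, 0.0575, 0.0646]
eef_rot: [-0.528, 0.528, -0.47, 0.47]
wrist_force: [-2.9, -1.6, 0.5]
opening: 0.575
```

```bash
python3 -m jog '[[0,1,0,0,0,0,1],[0,0,0,0,0,0,1],[0,0,0,0,0,0,-0.1],[0,0,0,0,0,0,-0.3],[0,0,0,0,0,0,-0.4],[0,-2,0,0,0,0,-0.4],[0,-10,0,0,0,0,-0.4],[0,-20,0,0,0,0,-0.4]]'; python3 -m jog '[[0,-35,0,0,0,0,-0.4],[0,-35,0,0,0,0,-0.4],[0,-20,0,0,0,0,-0.4],[0,0,-30,0,0,0,-0.4],[0,0,-30,0,0,0,-0.4],[0,0,0,0,0,0,-0.4]]'; python3 -c "
from meas import *
m,im=snap('wrist','o_w'); measure(m,im,'W')
plan([.44,-.261,.2],-49.5)
m,im=snap('top','o_t');measure(m,im,'T')
m,im=snap('scene','o_s'); cv2.imwrite('pics/o_sz.png',cv2.resize(im[170:290,300:440],None,fx=5,fy=5,interpolation=cv2.INTER_CUBIC))
"
```

```text
time_s: 24.78
eef_pos: [0.6178, 0.0576, 0.094]
eef_rot: [-0.527, 0.529, -0.471, 0.469]
wrist_force: [-0.2, 0.3, -0.9]
opening: 0.7
time_s: 25.28
eef_pos: [0.5552, 0.0508, 0.1854]
eef_rot: [-0.528, 0.529, -0.471, 0.469]
wrist_force: [0.5, 0.6, -0.7]
opening: 0.701
W red [602.7 371.9] 30 z10 [ 0.4289 -0.2725] z94 [ 0.4813 -0.1849]
W stone 596.6 360.7 1627 ax 39.5 52.5 [ 0.4416 -0.2612]
shift [ 295.9  -13.9 -153.2] rot [ 3.000e-02 -3.382e+01 -2.000e-02] q6 1.33 tcp [0.5577 0.0507 0.186 ] op 0.7 F [ 1.3 -0.1  0.3] t 25.33
T red [292.3 239.2] 24 z10 [0.5408 0.0292] z94 [0.5269 0.0242]
T red [442.2 249.6] 5 z10 [ 0.5222 -0.3808] z94 [ 0.5094 -0.3623]
T red [402.2 283.8] 5 z10 [ 0.426  -0.2722] z94 [ 0.4187 -0.2599]
T red [430.7 291.3] 7 z10 [ 0.4078 -0.3487] z94 [ 0.4015 -0.3321]
T red [472.8 309.6] 5 z10 [ 0.3619 -0.4604] z94 [ 0.3583 -0.4373]
T red [440.5 315. ] 6 z10 [ 0.3452 -0.3743] z94 [ 0.3425 -0.3562]
T red [439.6 325.6] 5 z10 [ 0.3171 -0.3716] z94 [ 0.3161 -0.3536]
T red [437.5 331. ] 4 z10 [ 0.3028 -0.3659] z94 [ 0.3025 -0.3483]
T stone 436.0 287.5 279 ax 18.6 19.3 [ 0.4183 -0.363 ]
T stone 398.2 279.0 280 ax 18.6 19.4 [ 0.4387 -0.2615]
T stone 252.2 251.7 551 ax 14.7 56.2 [0.5032 0.1383]
T stone 436.1 250.3 268 ax 18.1 19.0 [ 0.5199 -0.3642]
```

View pics/o_w.png

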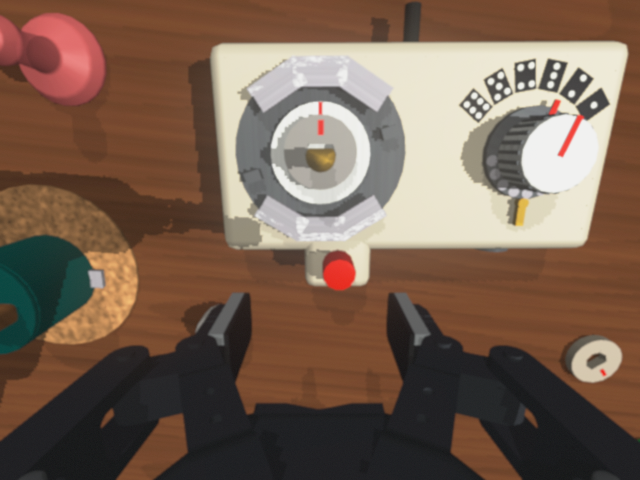

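View pics/o_sz.png

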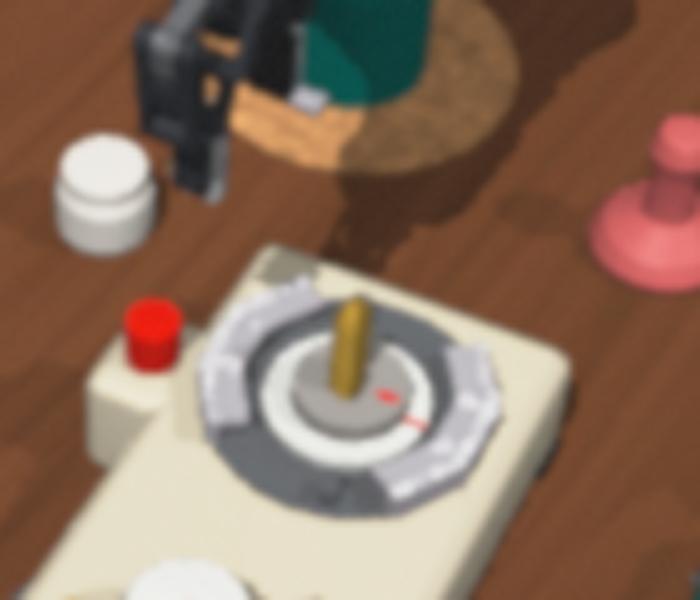

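```bash
python3 -m jog '[[33,0,-17,0,0,0,-0.4],[33,0,-17,0,0,0,-0.4],[33,0,-17,0,0,0,-0.4],[33,0,-17,0,0,0,-0.4],[33,0,-17,0,0,0,-0.4],[33,0,-17,0,0,0,-0.4],[33,0,-17,0,0,0,-0.4],[33,0,-17,0,0,0,-0.4]]'; python3 -m jog '[[32,0,-17,0,0,0,-0.4],[0,0,0,0,-7,0,-0.4],[0,0,0,0,-7,0,-0.4],[0,0,0,0,-7,0,-0.4],[0,0,0,0,-7,0,-0.4],[0,0,0,0,-6,0,-0.4],[0,0,0,0,0,0,-0.4],[0,0,0,0,0,0,-0.4]]'; python3 -c "
from meas import *
m,im=snap('wrist','p_w'); measure(m,im,'W')
plan([.44,-.261,-.003],-49)
"
```

```text
time_s: 26.1
eef_pos: [0.4559, -0.2301, 0.1864]
eef_rot: [0.528, -0.528, 0.469, -0.471]
wrist_force: [0.7, -1.3, 0.7]
opening: 0.699
time_s: 26.77
eef_pos: [0.4431, -0.262, 0.1859]
eef_rot: [-0.642, 0.642, -0.296, 0.296]
wrist_force: [-0.0, -0.1, -0.2]
opening: 0.701
W red [316.2 242.4] 18 z10 [ 0.4287 -0.2728] z94 [ 0.447  -0.2579]
W red [466.6 240.2] 13 z10 [ 0.5243 -0.3813] z94 [ 0.5173 -0.3378]
W red [361.8 302.7] 18 z10 [ 0.4104 -0.349 ] z94 [ 0.4335 -0.3141]
W stone 224.0 320.1 562 ax 14.6 69.1 [ 0.3038 -0.2544]
W stone 387.8 310.2 2006 ax 47.8 81.8 [ 0.4215 -0.3749]
W stone 452.1 230.0 2477 ax 53.7 58.8 [ 0.5222 -0.3633]
W stone 315.0 224.3 2480 ax 55.9 56.6 [ 0.4415 -0.2604]
shift [ -2.7 188.8  -1.7] rot [-0.01 -0.51  0.05] q6 0.1 tcp [ 0.443  -0.2619  0.1858] op 0.701 F [-0.1  0.9 -0.3] t 26.82
```

View pics/p_w.png

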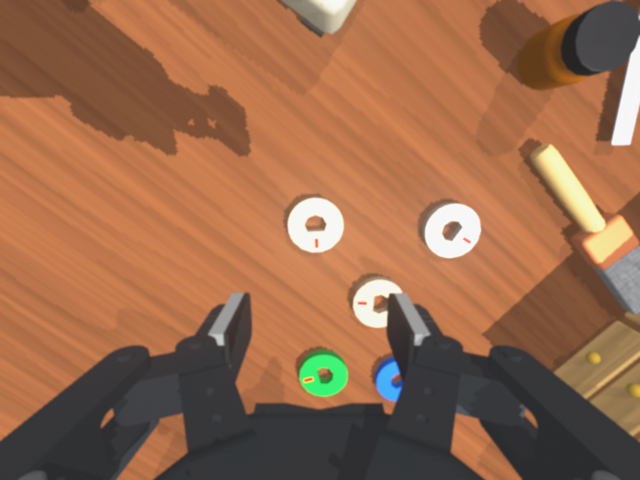

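```bash
python3 -c "
from meas import *
plan([.441,-.2606,-.003],-47)
"
python3 -m jog '[[-2.2,30,-0.6,0,-2.4,0,-0.4],[0,40,0,0,0,0,-0.4],[0,40,0,0,0,0,-0.4],[0,40,0,0,0,0,-0.4],[0,20,0,0,0,0,-0.4],[0,0,0,0,0,0,-0.4],[0,0,0,0,0,0,-0.4]]'
python3 -c "
from meas import *
plan([.441,-.2606,-.003],-47)
m,im=snap('wrist','q_w')
"
```

```text
shift [ -2.4 188.8  -0.7] rot [-0.01 -2.51  0.05] q6 0.1 tcp [ 0.443  -0.2619  0.1858] op 0.701 F [-0.1  0.9 -0.3] t 26.82
time_s: 27.4
eef_pos: [0.4401, -0.2596, 0.0149]
eef_rot: [0.649, -0.648, 0.283, -0.281]
wrist_force: [-0.2, 0.2, 1.0]
opening: 0.703
shift [ 1.4 17.9 -0. ] rot [ 0.01 -0.01 -0.14] q6 0.05 tcp [ 0.4401 -0.2596  0.0149] op 0.703 F [-0.2  0.2  1. ] t 27.4
```

View pics/q_w.png

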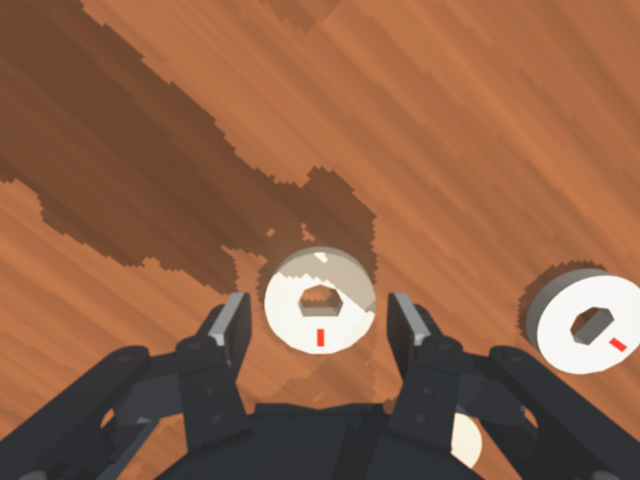

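```bash
python3 -m jog '[[0,10,0,0,0,0,-0.4],[0,6,0,0,0,0,-0.4],[0,1.9,0,0,0,0,-0.4],[0,0,0,0,0,0,-0.4],[0,0,0,0,0,0,0],[0,0,0,0,0,0,1],[0,0,0,0,0,0,1],[0,0,0,0,0,0,1]]'
python3 -m jog '[[0,0,0,0,0,0,1],[0,0,0,0,0,0,1]]'
python3 -c "
from meas import *
plan([.441,-.2606,-.003],-47)
m,im=snap('wrist','r_w')
cv2.imwrite('pics/r_z.png',im[230:400,200:440])
"
```

```text
time_s: 28.12
eef_pos: [0.4407, -0.2603, -0.0015]
eef_rot: [-0.649, 0.649, -0.281, 0.282]
wrist_force: [-0.3, 1.3, 5.7]
opening: 0.573
time_s: 28.28
eef_pos: [0.4407, -0.2603, -0.0015]
eef_rot: [-0.649, 0.649, -0.281, 0.282]
wrist_force: [-1.5, 1.6, 5.6]
opening: 0.58
shift [ 0.4  1.5 -0. ] rot [-0.    0.09  0.04] q6 0.05 tcp [ 0.4407 -0.2603 -0.0015] op 0.58 F [-1.5  1.6  5.6] t 28.28
```

View pics/r_z.png

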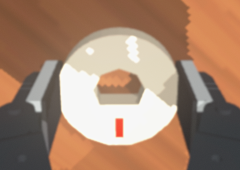

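```bash
python3 -m jog '[[0,-4,0,0,0,0,1],[0,-10,0,0,0,0,1],[0,-25,0,0,0,0,1],[0,-36,0,0,0,0,1],[0,-36,0,0,-7,0,1],[0,-36,0,0,-7,0,1],[0,-33,0,0,-7,0,1],[0,-8,0,0,-7,0,1]]'; python3 -m jog '[[0,0,0,0,-7,0,1],[0,0,0,0,-7,0,1],[0,0,0,0,-7,0,1],[0,0,0,0,-7,0,1],[0,0,0,0,-7,0,1],[0,0,0,0,-7,0,1],[0,0,0,0,-7,0,1],[0,0,0,0,-7,0,1]]';python3 -m jog '[[0,0,0,0,-7,0,1],[0,0,0,0,-7,0,1],[0,0,0,0,-7,0,1],[0,0,0,0,-7,0,1],[0,0,0,0,-7,0,1],[0,0,0,0,-7,0,1],[0,0,0,0,-7,0,1],[0,0,0,0,-7,0,1]]'; python3 -m jog '[[0,0,0,0,-3.9,0,1],[0,0,0,0,0,0,1],[0,0,0,0,0,0,1]]'; python3 -c "
from meas import *
plan([.621,.0576,.18],96.9)
"
```

```text
time_s: 29.0
eef_pos: [0.4428, -0.2622, 0.1929]
eef_rot: [-0.696, 0.7, -0.111, 0.117]
wrist_force: [-0.1, -0.8, 0.1]
opening: 0.578
time_s: 29.67
eef_pos: [0.4403, -0.26, 0.1864]
eef_rot: [-0.669, 0.67, 0.227, -0.227]
wrist_force: [-0.3, 0.9, -0.4]
opening: 0.578
time_s: 30.33
eef_pos: [0.4403, -0.2599, 0.1865]
eef_rot: [0.485, -0.485, -0.515, 0.515]
wrist_force: [-0.6, -0.2, -0.6]
opening: 0.576
time_s: 30.58
eef_pos: [0.4404, -0.26, 0.1862]
eef_rot: [0.469, -0.469, -0.529, 0.529]
wrist_force: [-0.2, -0.1, -1.1]
opening: 0.574
shift [ 293.8    6.2 -217.2] rot [ 0.02 -0.05 -0.03] q6 -2.46 tcp [ 0.4404 -0.26    0.1862] op 0.574 F [-0.2 -0.1 -1.1] t 30.58
```

```bash
python3 -m jog '[[29.4,0,-21.7,0,0,0,1],[29.4,0,-21.7,0,0,0,1],[29.4,0,-21.7,0,0,0,1],[29.4,0,-21.7,0,0,0,1],[29.4,0,-21.7,0,0,0,1],[29.4,0,-21.7,0,0,0,1],[29.4,0,-21.7,0,0,0,1],[29.4,0,-21.7,0,0,0,1]]'; python3 -m jog '[[29.4,0,-21.7,0,0,0,1],[29.4,0,-21.7,0,0,0,1],[0,0,0,0,0,0,1],[0,0,0,0,0,0,1],[0,0,0,0,0,0,1]]'; python3 -c "
from meas import *
plan([.621,.0576,.14],96.9)
m,im=snap('wrist','s_w')
"
```

```text
time_s: 31.25
eef_pos: [0.5847, -0.0037, 0.1861]
eef_rot: [-0.469, 0.469, 0.529, -0.529]
wrist_force: [0.5, -0.3, -0.4]
opening: 0.573
time_s: 31.67
eef_pos: [0.6197, 0.0582, 0.1854]
eef_rot: [0.469, -0.469, -0.529, 0.53]
wrist_force: [-0.4, 0.4, 0.2]
opening: 0.576
shift [-0.7 45.4 -1.3] rot [-0.04  0.05 -0.02] q6 -1.79 tcp [0.6197 0.0582 0.1854] op 0.576 F [-0.4  0.4  0.2] t 31.67
```

View pics/s_w.png

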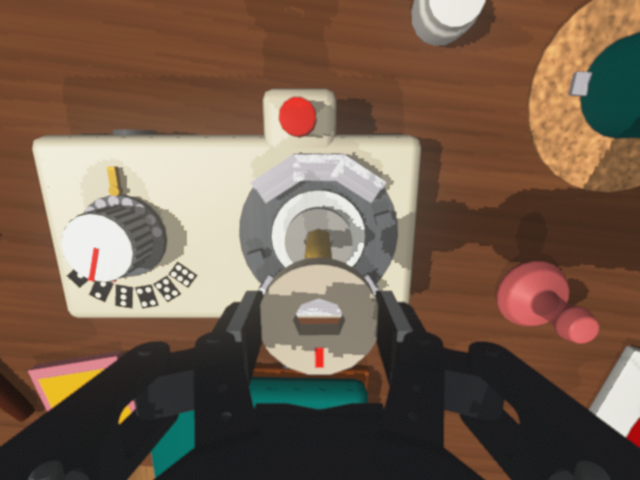

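```bash
python3 -m jog '[[-0.6,20,-1,0,0,0,1],[0,25,0,0,0,0,1],[0,10,0,0,0,0,1],[0,5,0,0,0,0,1],[0,5,0,0,0,0,1],[0,0,0,0,0,0,1],[0,0,0,0,0,0,1]]'; python3 -c "
from meas import *
plan([.621,.0576,.0745],96.9)
"
```

```text
time_s: 32.3
eef_pos: [0.6216, 0.0574, 0.1215]
eef_rot: [-0.468, 0.469, 0.53, -0.529]
wrist_force: [0.1, 0.1, -0.9]
opening: 0.577
shift [ 0.3 47.   0.6] rot [ 0.07  0.05 -0.02] q6 -1.79 tcp [0.6216 0.0574 0.1215] op 0.577 F [ 0.1  0.1 -0.9] t 32.3
```

```bash
python3 -m jog '[[0,4,0,0,0,0,1],[0,4,0,0,0,0,1],[0,4,0,0,0,0,1],[0,4,0,0,0,0,1],[0,0,0,0,0,0,1]]'; python3 -m jog '[[0,4,0,0,0,0,1],[0,4,0,0,0,0,1],[0,0,0,0,0,0,1]]';  python3 -c "
from meas import *
plan([.621,.0576,.0745],96.9)
"
```

```text
time_s: 32.72
eef_pos: [0.6186, 0.0575, 0.1048]
eef_rot: [0.47, -0.467, -0.528, 0.531]
wrist_force: [-9.9, -1.9, 3.8]
opening: 0.579
time_s: 32.97
eef_pos: [0.6184, 0.0576, 0.0961]
eef_rot: [0.47, -0.467, -0.528, 0.531]
wrist_force: [-8.7, -1.6, 1.4]
opening: 0.574
shift [-0.3 21.5 -2.7] rot [-0.34  0.11  0.01] q6 -1.79 tcp [0.6184 0.0576 0.0961] op 0.574 F [-8.7 -1.6  1.4] t 32.97
```

```bash
python3 -m jog '[[0,2,2,0,0,0,1],[0,4,0.8,0,0,0,1],[0,4,0,0,0,0,1],[0,4,0,0,0,0,1],[0,3,0,0,0,0,1],[0,0,0,0,0,0,1]]';  python3 -c "
from meas import *
plan([.6186,.0576,.0745],96.9)
"
```

```text
time_s: 33.47
eef_pos: [0.6182, 0.0574, 0.0787]
eef_rot: [0.469, -0.468, -0.529, 0.53]
wrist_force: [-1.8, -0.4, -1.6]
opening: 0.576
shift [ 0.1  4.2 -0.4] rot [-0.02  0.08  0.01] q6 -1.79 tcp [0.6182 0.0574 0.0787] op 0.576 F [-1.8 -0.4 -1.6] t 33.47
```

```bash
python3 -m jog '[[0,2,0.4,0,0,0,1],[0,1,0,0,0,0,1],[0,1,0,0,0,0,1],[0,0,0,0,0,0,1]]';  python3 -m jog '[[0,1,0,0,0,0,1],[0,0,0,0,0,0,1]]'
```

```text
time_s: 33.8
eef_pos: [0.6183, 0.0573, 0.0758]
eef_rot: [-0.468, 0.469, 0.53, -0.529]
wrist_force: [-1.9, 0.8, 0.1]
opening: 0.574
time_s: 33.97
eef_pos: [0.6183, 0.0573, 0.0751]
eef_rot: [-0.468, 0.469, 0.53, -0.529]
wrist_force: [-2.1, 0.2, 3.7]
opening: 0.572
```

```bash
python3 -m jog '[[0,0.5,0,0,0,0,1],[0,0,0,0,0,0,-0.1],[0,0,0,0,0,0,-0.3],[0,0,0,0,0,0,-0.4],[0,-2,0,0,0,0,-0.4],[0,-10,0,0,0,0,-0.4],[0,-25,0,0,0,0,-0.4],[0,-35,0,0,0,0,-0.4]]'; python3 -m jog '[[0,-35,0,0,0,0,-0.4],[0,-10,0,0,7,0,-0.4],[0,0,0,0,7,0,-0.4],[0,0,0,0,7,0,-0.4],[0,0,0,0,7,0,-0.4],[0,0,0,0,7,0,-0.4],[0,0,0,0,7,0,-0.4],[0,0,0,0,7,0,-0.4]]';  python3 -m jog '[[0,0,0,0,7,0,-0.4],[0,0,0,0,7,0,-0.4],[0,0,0,0,7,0,-0.4],[0,0,0,0,7,0,-0.4],[0,0,0,0,7,0,-0.4],[0,0,0,0,5,0,-0.4]]'; python3 -c "
from meas import *
m,im=snap('top','t_t');measure(m,im,'T')
m,im=snap('scene','t_s');measure(m,im,'S'); cv2.imwrite('pics/t_sz.png',cv2.resize(im[170:290,300:440],None,fx=5,fy=5,interpolation=cv2.INTER_CUBIC))
plan([.521,-.364,.19],7.5)
"
```

```text
time_s: 34.63
eef_pos: [0.6156, 0.0575, 0.1441]
eef_rot: [0.47, -0.467, -0.528, 0.531]
wrist_force: [-0.0, 0.9, 0.7]
opening: 0.701
time_s: 35.3
eef_pos: [0.6181, 0.0573, 0.192]
eef_rot: [-0.647, 0.647, 0.286, -0.285]
wrist_force: [0.1, 0.5, -0.6]
opening: 0.701
time_s: 35.8
eef_pos: [0.6181, 0.0573, 0.192]
eef_rot: [-0.705, 0.706, 0.047, -0.047]
wrist_force: [0.2, 0.1, -0.4]
opening: 0.698
T red [289.3 238.1] 76 z10 [0.5437 0.0376] z94 [0.5296 0.0321]
T red [442.2 249.6] 5 z10 [ 0.5222 -0.3808] z94 [ 0.5094 -0.3623]
T red [430.7 291.3] 7 z10 [ 0.4078 -0.3487] z94 [ 0.4015 -0.3321]
T red [472.8 309.6] 5 z10 [ 0.3619 -0.4604] z94 [ 0.3583 -0.4373]
T red [441. 315.] 5 z10 [ 0.3452 -0.3757] z94 [ 0.3426 -0.3574]
T red [437.5 331. ] 4 z10 [ 0.3028 -0.3659] z94 [ 0.3025 -0.3483]
T stone 435.9 287.5 278 ax 18.6 19.2 [ 0.4183 -0.3628]
T stone 436.1 250.3 267 ax 18.0 19.0 [ 0.5199 -0.3642]
S red [330.  236.3] 166 z10 [0.5027 0.0786] z94 [0.5449 0.0154]
S red [169.1 347.6] 11 z10 [ 0.4109 -0.351 ] z94 [ 0.4621 -0.3723]
S red [199.1 391.8] 8 z10 [ 0.5252 -0.3826] z94 [ 0.5651 -0.4008]
S stone 204.1 384.6 568 ax 25.2 28.8 [ 0.5227 -0.3668]
S stone 167.3 356.2 517 ax 23.3 28.5 [ 0.4222 -0.3662]
S stone 320.1 207.8 368 ax 18.9 25.0 [0.4277 0.1438]
shift [-154.4    1.8 -403.9] rot [0.01 0.44 0.05] q6 -0.24 tcp [0.6181 0.0573 0.1919] op 0.697 F [-0.2  0.1  0.4] t 35.9
```

View pics/t_sz.png

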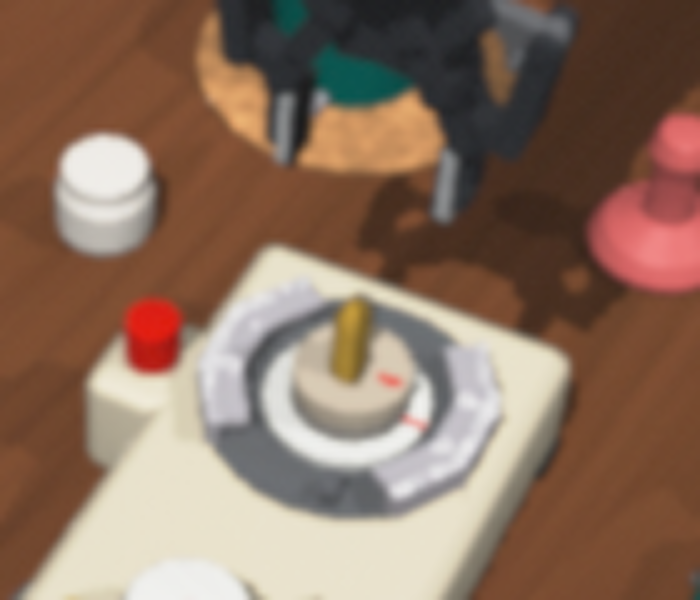

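```bash
python3 -m jog '[[-14,0,-36.7,0,0,0,-0.4],[-14,0,-36.7,0,0,0,-0.4],[-14,0,-36.7,0,0,0,-0.4],[-14,0,-36.7,0,0,0,-0.4],[-14,0,-36.7,0,0,0,-0.4],[-14,0,-36.7,0,0,0,-0.4],[-14,0,-36.7,0,0,0,-0.4],[-14,0,-36.7,0,0,0,-0.4]]'; python3 -m jog '[[-14,0,-36.7,0,0,0,-0.4],[-14,0,-36.7,0,0,0,-0.4],[-14,0,-36.7,0,0,0,-0.4],[0,0,0,0,0,0,-0.4],[0,0,0,0,0,0,-0.4],[0,0,0,0,0,0,-0.4]]'; python3 -c "
from meas import *
m,im=snap('wrist','u_w');measure(m,im,'W')
plan([.521,-.364,-.003],7.5)
"
```

```text
time_s: 36.57
eef_pos: [0.5472, -0.2508, 0.1919]
eef_rot: [-0.705, 0.706, 0.051, -0.05]
wrist_force: [0.8, 0.3, 0.3]
opening: 0.696
time_s: 37.07
eef_pos: [0.5213, -0.3637, 0.1911]
eef_rot: [0.706, -0.705, -0.05, 0.05]
wrist_force: [-0.3, 0.5, 0.4]
opening: 0.704
W red [201.7 190.2] 24 z10 [ 0.4102 -0.349 ] z94 [ 0.4368 -0.3349]
W red [317.5 239. ] 14 z10 [ 0.5243 -0.3807] z94 [ 0.5213 -0.3583]
W red [170.5 247.5] 4 z10 [ 0.3825 -0.4095] z94 [ 0.4163 -0.3797]
W red [179.6 256. ] 5 z10 [ 0.3916 -0.4171] z94 [ 0.4231 -0.3853]
W red [157.  272.2] 13 z10 [ 0.3696 -0.4374] z94 [ 0.4068 -0.4003]
W red [187.  277.5] 4 z10 [ 0.3996 -0.4389] z94 [ 0.429  -0.4014]
W red [151.3 292.5] 6 z10 [ 0.3641 -0.4605] z94 [ 0.4027 -0.4174]
W red [177.5 297.8] 13 z10 [ 0.3908 -0.4627] z94 [ 0.4225 -0.419 ]
W red [160.1 304.7] 9 z10 [ 0.3732 -0.473 ] z94 [ 0.4095 -0.4267]
W stone 157.4 275.0 209 ax 51.6 57.6 [ 0.3701 -0.4404]
W stone 317.3 221.2 2443 ax 55.6 56.0 [ 0.5216 -0.3632]
W stone 212.6 205.1 2499 ax 55.0 57.9 [ 0.4211 -0.3617]
shift [ -0.8 194.2  -1.1] rot [-0.03  0.6   0.01] q6 -0.94 tcp [ 0.5217 -0.3629  0.1912] op 0.697 F [ 0.4 -0.1 -0.2] t 37.12
```

View pics/u_w.png

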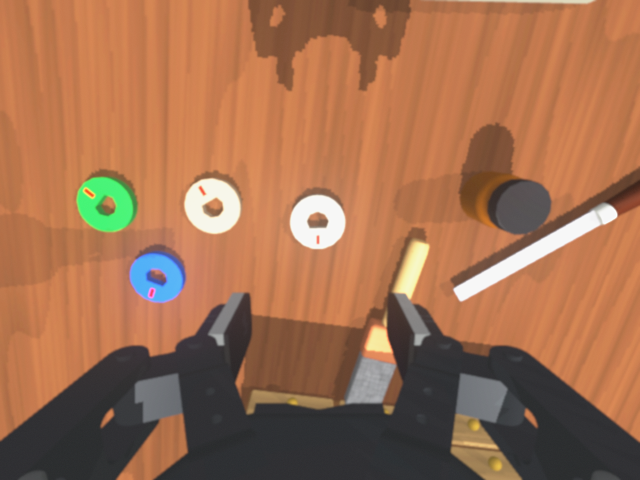

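```bash
python3 -m jog '[[0,30,0,0,-0.5,0,-0.4],[0,40,0,0,0,0,-0.4],[0,40,0,0,0,0,-0.4],[0,40,0,0,0,0,-0.4],[0,28,0,0,0,0,-0.4],[0,0,0,0,0,0,-0.4],[0,0,0,0,0,0,-0.4]]'
python3 -c "
from meas import *
plan([.5216,-.3632,-.003],8.5)
m,im=snap('wrist','v_w')
"
```

```text
time_s: 37.7
eef_pos: [0.5211, -0.3614, 0.0119]
eef_rot: [0.706, -0.704, -0.052, 0.054]
wrist_force: [-0.0, 0.2, 0.5]
opening: 0.703
shift [ 0.2 14.9 -1.9] rot [-0.19  0.14 -0.13] q6 -0.94 tcp [ 0.5211 -0.3614  0.0119] op 0.703 F [-0.   0.2  0.5] t 37.7
```

View pics/v_w.png

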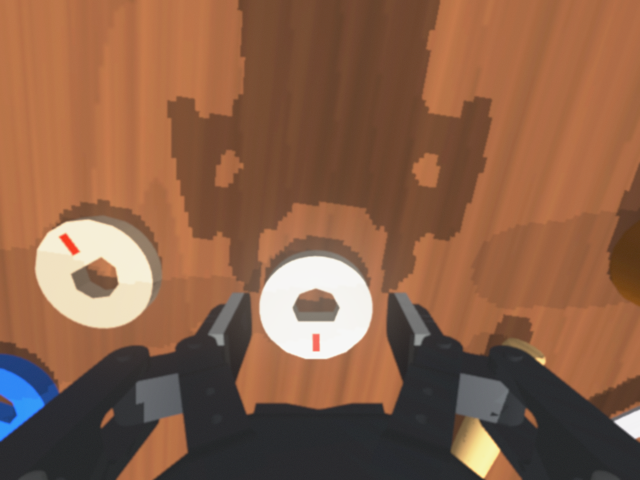

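```bash
python3 -c "
from meas import *
m=camera_model('wrist');o=get_obs()
for u,v in [(505,345),(545,355),(455,450)]:
  p=ray(m,u,v,.015); print((rot(o).inv().apply(p-o['eef_pos'])*1000).round(0))
"
python3 -m jog '[[0,8,0,0,0,0,-0.4],[0,5,-1.5,0,0,0,-0.4],[0,1.9,0,0,0,0,-0.4],[0,0,0,0,0,0,-0.4]]'
```

```text
[ 89.  -1. -20.]
[109.  -1. -25.]
[ 72.  -1. -82.]
time_s: 38.08
eef_pos: [0.5219, -0.3656, -0.0013]
eef_rot: [-0.705, 0.705, 0.052, -0.052]
wrist_force: [0.2, 0.4, -0.2]
opening: 0.702
```

```bash
python3 -m jog '[[0,0,0,0,0,0,-0.4]]'
python3 -c "
from meas import *
plan([.5216,-.3632,-.003],8.5)"
```

```text
time_s: 38.17
eef_pos: [0.5219, -0.3656, -0.0012]
eef_rot: [-0.705, 0.705, 0.052, -0.052]
wrist_force: [-0.5, 0.3, -0.2]
opening: 0.706
shift [0.1 1.8 2.4] rot [ 0.03 -0.02  0.02] q6 -0.95 tcp [ 0.5219 -0.3656 -0.0012] op 0.706 F [-0.5  0.3 -0.2] t 38.17
```

```bash
python3 -m jog '[[0,1.3,2.3,0,0,0,-0.4],[0,0,0,0,0,0,-0.4],[0,0,0,0,0,0,0],[0,0,0,0,0,0,1],[0,0,0,0,0,0,1],[0,0,0,0,0,0,1],[0,0,0,0,0,0,1],[0,0,0,0,0,0,1]]'
python3 -c "
from meas import *
plan([.5216,-.3632,-.003],8.5)
m,im=snap('wrist','w_w')
cv2.imwrite('pics/w_z.png',im[230:400,200:440])"
```

```text
time_s: 38.83
eef_pos: [0.5217, -0.3633, -0.0024]
eef_rot: [-0.705, 0.705, 0.053, -0.052]
wrist_force: [-1.0, 1.7, 5.3]
opening: 0.577
shift [-0.1  0.6  0.2] rot [ 0.04 -0.01  0.03] q6 -0.94 tcp [ 0.5217 -0.3633 -0.0024] op 0.577 F [-1.   1.7  5.3] t 38.83
```

View pics/w_z.png

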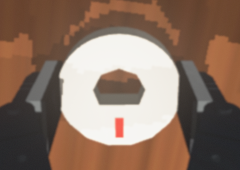

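```bash
python3 -m jog '[[0,-4,0,0,0,0,1],[0,-10,0,0,0,0,1],[0,-25,0,0,0,0,1],[0,-36,0,0,0,0,1],[0,-36,0,0,-7,0,1],[0,-36,0,0,-7,0,1],[0,-33,0,0,-7,0,1],[0,-8,0,0,-7,0,1]]'; python3 -m jog '[[0,0,0,0,-7,0,1],[0,0,0,0,-7,0,1],[0,0,0,0,-7,0,1],[0,0,0,0,-7,0,1],[0,0,0,0,-7,0,1],[0,0,0,0,-7,0,1],[0,0,0,0,-7,0,1],[0,0,0,0,-7,0,1]]'; python3 -m jog '[[0,0,0,0,-4.4,0,1],[0,0,0,0,0,0,1],[0,0,0,0,0,0,1]]'; python3 -c "
from meas import *
plan([.618,.0575,.18],96.9)
"
```

```text
time_s: 39.55
eef_pos: [0.5237, -0.3653, 0.1928]
eef_rot: [-0.668, 0.674, 0.225, -0.222]
wrist_force: [0.8, -0.7, 0.4]
opening: 0.579
time_s: 40.22
eef_pos: [0.5211, -0.3629, 0.1852]
eef_rot: [0.488, -0.487, -0.512, 0.512]
wrist_force: [0.6, 0.8, -0.2]
opening: 0.58
time_s: 40.47
eef_pos: [0.5212, -0.363, 0.1852]
eef_rot: [0.47, -0.47, -0.529, 0.529]
wrist_force: [0.8, 0.5, -0.8]
opening: 0.577
shift [ 406.2    5.2 -145.4] rot [-0.   -0.16 -0.  ] q6 -2.48 tcp [ 0.5212 -0.363   0.1852] op 0.577 F [ 0.8  0.5 -0.8] t 40.47
```

```bash
python3 -m jog '[[36.9,0,-13.2,0,0,0,1],[36.9,0,-13.2,0,0,0,1],[36.9,0,-13.2,0,0,0,1],[36.9,0,-13.2,0,0,0,1],[36.9,0,-13.2,0,0,0,1],[36.9,0,-13.2,0,0,0,1],[36.9,0,-13.2,0,0,0,1],[36.9,0,-13.2,0,0,0,1]]'; python3 -m jog '[[36.9,0,-13.2,0,0,0,1],[36.9,0,-13.2,0,0,0,1],[36.9,0,-13.2,0,0,0,1],[0,0,0,0,0,0,1],[0,0,0,0,0,0,1],[0,0,0,0,0,0,1]]'; python3 -c "
from meas import *
plan([.618,.0575,.14],96.9)
m,im=snap('wrist','x_w')
"
```

```text
time_s: 41.13
eef_pos: [0.5909, -0.0554, 0.1853]
eef_rot: [-0.47, 0.47, 0.528, -0.528]
wrist_force: [0.3, -0.4, -0.7]
opening: 0.582
time_s: 41.63
eef_pos: [0.6167, 0.0573, 0.1849]
eef_rot: [0.469, -0.469, -0.529, 0.529]
wrist_force: [0.5, 0.1, -0.7]
opening: 0.574
shift [ 0.1 44.9 -1.4] rot [-0.02 -0.05 -0.03] q6 -1.79 tcp [0.6167 0.0573 0.1849] op 0.574 F [ 0.5  0.1 -0.7] t 41.63
```

View pics/x_w.png

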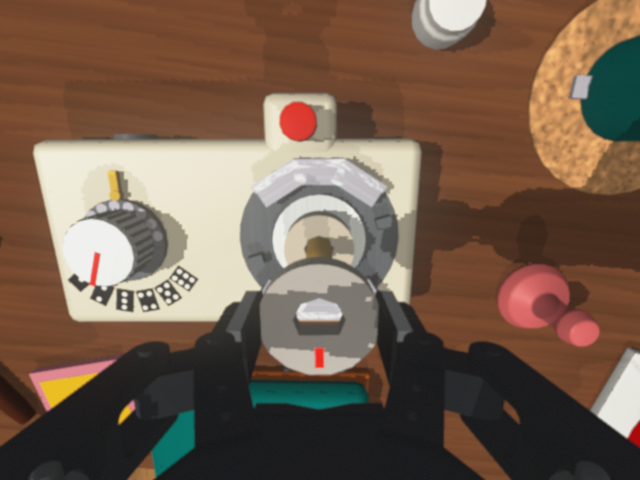

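```bash
python3 -m jog '[[0,20,-1.2,0,0,0,1],[0,25,0,0,0,0,1],[0,10,0,0,0,0,1],[0,5,0,0,0,0,1],[0,5,0,0,0,0,1],[0,0,0,0,0,0,1]]'; python3 -m jog '[[0,4,0,0,0,0,1],[0,4,0,0,0,0,1],[0,4,0,0,0,0,1],[0,4,0,0,0,0,1],[0,0,0,0,0,0,1],[0,0,0,0,0,0,1]]'; python3 -c "
from meas import *
plan([.618,.0575,.0836],96.9)
"
```

```text
time_s: 42.18
eef_pos: [0.618, 0.0568, 0.1196]
eef_rot: [0.47, -0.469, -0.529, 0.529]
wrist_force: [-0.6, -0.5, -0.8]
opening: 0.578
time_s: 42.68
eef_pos: [0.6178, 0.0576, 0.1036]
eef_rot: [0.469, -0.469, -0.529, 0.529]
wrist_force: [-0.3, 0.6, -1.0]
opening: 0.58
shift [-0.1 20.  -0.2] rot [-0.04 -0.01  0.01] q6 -1.79 tcp [0.6178 0.0576 0.1036] op 0.58 F [-0.3  0.6 -1. ] t 42.68
```

Sliding freely. Down to just above the stack.

```bash
python3 -m jog '[[0,5,0,0,0,0,1],[0,5,0,0,0,0,1],[0,4,0,0,0,0,1],[0,3,0,0,0,0,1],[0,1,0,0,0,0,1],[0,0,0,0,0,0,1],[0,0,0,0,0,0,1]]'; python3 -m jog '[[0,1,0,0,0,0,1],[0,0.7,0,0,0,0,1],[0,0,0,0,0,0,1]]'
```

```text
time_s: 43.27
eef_pos: [0.6181, 0.0575, 0.0859]
eef_rot: [0.469, -0.469, -0.529, 0.529]
wrist_force: [0.7, -1.2, -0.6]
opening: 0.577
time_s: 43.52
eef_pos: [0.618, 0.0575, 0.0842]
eef_rot: [-0.469, 0.469, 0.529, -0.529]
wrist_force: [0.7, -0.6, -0.9]
opening: 0.582
```

```bash
python3 -m jog '[[0,0.6,0,0,0,0,1],[0,0,0,0,0,0,-0.1],[0,0,0,0,0,0,-0.3],[0,0,0,0,0,0,-0.4],[0,-2,0,0,0,0,-0.4],[0,-10,0,0,0,0,-0.4],[0,-25,0,0,0,0,-0.4],[0,-35,0,0,0,0,-0.4]]'; python3 -m jog '[[0,-30,0,0,7,0,-0.4],[0,-5,0,0,7,0,-0.4],[0,0,0,0,7,0,-0.4],[0,0,0,0,7,0,-0.4],[0,0,0,0,7,0,-0.4],[0,0,0,0,7,0,-0.4],[0,0,0,0,7,0,-0.4],[0,0,0,0,7,0,-0.4]]';  python3 -m jog '[[0,0,0,0,2,0,-0.4]]'; python3 -c "
from meas import *
m,im=snap('top','y_t');measure(m,im,'T')
m,im=snap('scene','y_s'); cv2.imwrite('pics/y_sz.png',cv2.resize(im[170:290,300:440],None,fx=5,fy=5,interpolation=cv2.INTER_CUBIC))
plan([.4202,-.362,.19],39)
"
```

```text
time_s: 44.18
eef_pos: [0.6158, 0.0576, 0.1539]
eef_rot: [0.471, -0.467, -0.528, 0.53]
wrist_force: [0.7, -0.9, 0.1]
opening: 0.699
time_s: 44.85
eef_pos: [0.6183, 0.0575, 0.1918]
eef_rot: [-0.663, 0.663, 0.245, -0.245]
wrist_force: [0.9, -0.1, 0.3]
opening: 0.701
time_s: 44.93
eef_pos: [0.6183, 0.0575, 0.1918]
eef_rot: [-0.667, 0.668, 0.234, -0.233]
wrist_force: [-0.0, -0.3, 0.3]
opening: 0.705
T red [289.3 238.1] 76 z10 [0.5437 0.0376] z94 [0.5296 0.0321]
T red [430.7 291.3] 7 z10 [ 0.4078 -0.3487] z94 [ 0.4015 -0.3321]
T red [472.8 309.8] 4 z10 [ 0.3614 -0.4604] z94 [ 0.3578 -0.4373]
T red [440.5 315. ] 6 z10 [ 0.3452 -0.3743] z94 [ 0.3425 -0.3562]
T red [439.8 326. ] 4 z10 [ 0.3161 -0.3722] z94 [ 0.3151 -0.3541]
T red [437.5 331. ] 4 z10 [ 0.3028 -0.3659] z94 [ 0.3025 -0.3483]
T stone 436.0 287.5 280 ax 18.6 19.3 [ 0.4184 -0.363 ]
shift [-417.5    1.5 -202.2] rot [ 0.04 -0.12  0.04] q6 -0.78 tcp [0.6183 0.0575 0.1917] op 0.697 F [-0.   0.2  0.2] t 45.03
```

View pics/y_sz.png

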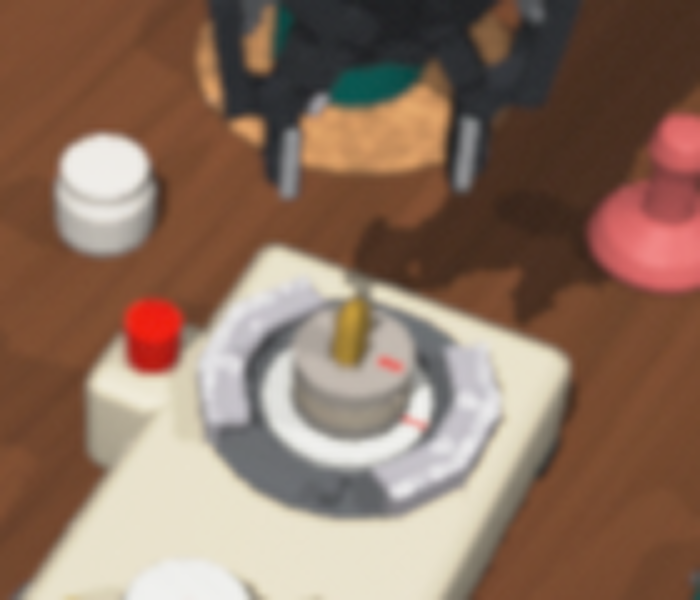

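```bash
python3 -m jog '[[-34.8,0,-16.8,0,0,0,-0.4],[-34.8,0,-16.8,0,0,0,-0.4],[-34.8,0,-16.8,0,0,0,-0.4],[-34.8,0,-16.8,0,0,0,-0.4],[-34.8,0,-16.8,0,0,0,-0.4],[-34.8,0,-16.8,0,0,0,-0.4],[-34.8,0,-16.8,0,0,0,-0.4],[-34.8,0,-16.8,0,0,0,-0.4]]'; python3 -m jog '[[-34.8,0,-16.8,0,0,0,-0.4],[-34.8,0,-16.8,0,0,0,-0.4],[-34.8,0,-16.8,0,0,0,-0.4],[-34.8,0,-16.8,0,0,0,-0.4],[0,0,0,0,0,0,-0.4],[0,0,0,0,0,0,-0.4],[0,0,0,0,0,0,-0.4]]'; python3 -c "
from meas import *
m,im=snap('wrist','z_w');measure(m,im,'W')
plan([.4202,-.362,-.003],39)
"
```

```text
time_s: 45.7
eef_pos: [0.4848, -0.2235, 0.1915]
eef_rot: [-0.666, 0.667, 0.236, -0.236]
wrist_force: [0.6, 0.2, 1.0]
opening: 0.702
time_s: 46.28
eef_pos: [0.4196, -0.3613, 0.1909]
eef_rot: [0.667, -0.667, -0.236, 0.235]
wrist_force: [-0.1, -0.2, -0.3]
opening: 0.7
W red [215.5 146.6] 8 z10 [ 0.3049 -0.3658] z94 [ 0.3236 -0.3505]
W red [317.7 204.7] 21 z10 [ 0.4101 -0.349 ] z94 [ 0.4015 -0.3381]
W red [247.2 224.8] 6 z10 [ 0.3695 -0.4068] z94 [ 0.3714 -0.3809]
W red [210.8 262.8] 6 z10 [ 0.3639 -0.461 ] z94 [ 0.3673 -0.421 ]
W red [269.4 274.4] 5 z10 [ 0.4166 -0.4343] z94 [ 0.4063 -0.4012]
W red [265.5 280.4] 8 z10 [ 0.4174 -0.442 ] z94 [ 0.4069 -0.4069]
W red [260.5 285. ] 4 z10 [ 0.4164 -0.4492] z94 [ 0.4062 -0.4123]
W red [250.8 299.5] 12 z10 [ 0.4182 -0.4684] z94 [ 0.4074 -0.4265]
W red [251.  310.5] 8 z10 [ 0.4256 -0.4784] z94 [ 0.4129 -0.4338]
W stone 225.9 249.0 2743 ax 59.4 60.2 [ 0.3674 -0.4397]
W stone 317.1 221.6 2378 ax 54.7 55.4 [ 0.4199 -0.3621]
shift [ -0.7 193.8  -1.2] rot [-0.01 -0.04  0.03] q6 -1.6 tcp [ 0.4199 -0.3607  0.1908] op 0.702 F [-0.5  0.8 -0.1] t 46.33
```

View pics/z_w.png

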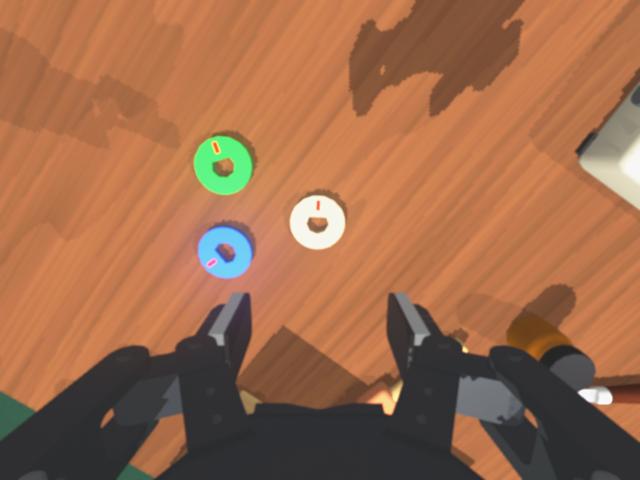

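```bash
python3 -m jog '[[-0.7,30,-0.5,0,1,0,-0.4],[0,40,0,0,0,0,-0.4],[0,40,0,0,0,0,-0.4],[0,40,0,0,0,0,-0.4],[0,28,0,0,0,0,-0.4],[0,0,0,0,0,0,-0.4],[0,0,0,0,0,0,-0.4]]'
python3 -c "
from meas import *
plan([.4199,-.3621,-.003],38)
m,im=snap('wrist','aa_w')
"
```

```text
time_s: 46.92
eef_pos: [0.4193, -0.3601, 0.0117]
eef_rot: [0.67, -0.667, -0.23, 0.231]
wrist_force: [0.5, -0.9, -0.1]
opening: 0.701
shift [-0.8 14.6 -2. ] rot [-0.22  0.03  0.01] q6 -1.59 tcp [ 0.4193 -0.3601  0.0117] op 0.701 F [ 0.5 -0.9 -0.1] t 46.92
```

View pics/aa_w.png

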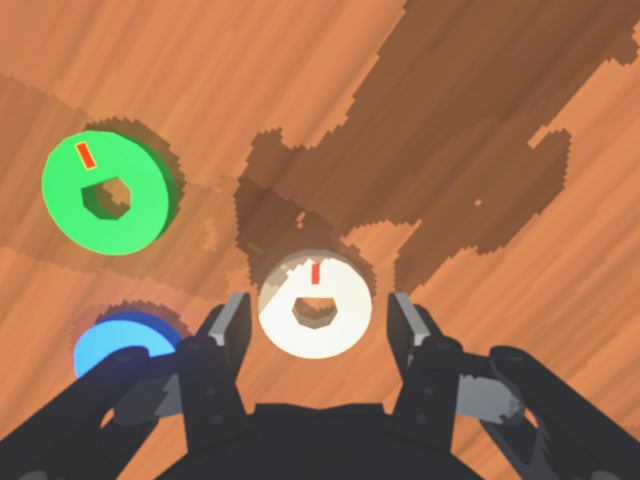

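```bash
python3 -m jog '[[-1,8,0,0,0,0,-0.4],[0,5,0,0,0,0,-0.4],[0,1.5,0,0,0,0,-0.4],[0,0,0,0,0,0,-0.4],[0,0,0,0,0,0,-0.4]]'
python3 -c "
from meas import *
plan([.4199,-.3621,-.003],38)"
```

```text
time_s: 47.38
eef_pos: [0.4187, -0.3633, -0.0013]
eef_rot: [-0.669, 0.669, 0.23, -0.229]
wrist_force: [-0.8, 0.4, -0.0]
opening: 0.698
shift [1.7 1.7 0.2] rot [ 0.04 -0.12 -0.  ] q6 -1.59 tcp [ 0.4187 -0.3633 -0.0013] op 0.698 F [-0.8  0.4 -0. ] t 47.38
```

```bash
python3 -m jog '[[1,1.3,0,0,0,0,-0.4],[0,0,0,0,0,0,-0.4],[0,0,0,0,0,0,0],[0,0,0,0,0,0,1],[0,0,0,0,0,0,1],[0,0,0,0,0,0,1],[0,0,0,0,0,0,1],[0,0,0,0,0,0,1]]'
python3 -c "
from meas import *
plan([.4199,-.3621,-.003],38)
m,im=snap('wrist','ab_w')
cv2.imwrite('pics/ab_z.png',im[230:400,200:440])"
```

```text
time_s: 48.05
eef_pos: [0.4196, -0.3627, -0.0025]
eef_rot: [-0.669, 0.669, 0.23, -0.229]
wrist_force: [-1.1, 1.5, 5.6]
opening: 0.582
shift [0.6 0.5 0.3] rot [ 0.04 -0.12  0.  ] q6 -1.59 tcp [ 0.4196 -0.3627 -0.0025] op 0.582 F [-1.1  1.5  5.6] t 48.05
```

View pics/ab_z.png

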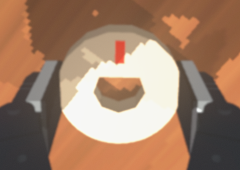

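```bash
python3 -m jog '[[0,-4,0,0,0,0,1],[0,-10,0,0,0,0,1],[0,-25,0,0,0,0,1],[0,-36,0,0,0,0,1],[0,-36,0,0,7,0,1],[0,-36,0,0,7,0,1],[0,-33,0,0,7,0,1],[0,-8,0,0,7,0,1]]'; python3 -m jog '[[0,0,0,0,7,0,1],[0,0,0,0,7,0,1],[0,0,0,0,7,0,1],[0,0,0,0,7,0,1],[0,0,0,0,7,0,1],[0,0,0,0,7,0,1],[0,0,0,0,7,0,1],[0,0,0,0,7,0,1]]'; python3 -m jog '[[0,0,0,0,7,0,1],[0,0,0,0,7,0,1],[0,0,0,0,7,0,1],[0,0,0,0,7,0,1],[0,0,0,0,7,0,1],[0,0,0,0,2,0,1],[0,0,0,0,0,0,1],[0,0,0,0,0,0,1]]'; python3 -c "
from meas import *
plan([.5542,.05,.19],-83.1)
"
```

```text
time_s: 48.77
eef_pos: [0.4213, -0.3649, 0.1922]
eef_rot: [-0.702, 0.708, 0.061, -0.057]
wrist_force: [0.7, -1.1, 0.9]
opening: 0.575
time_s: 49.43
eef_pos: [0.4192, -0.3623, 0.1855]
eef_rot: [-0.65, 0.65, -0.279, 0.279]
wrist_force: [-0.2, 0.3, 0.8]
opening: 0.578
time_s: 50.1
eef_pos: [0.4192, -0.3624, 0.1853]
eef_rot: [-0.529, 0.529, -0.469, 0.469]
wrist_force: [-0.2, -0.9, 0.3]
opening: 0.576
shift [-392.9   -4.8  184. ] rot [-0.01  0.07  0.01] q6 0.52 tcp [ 0.4192 -0.3624  0.1853] op 0.576 F [-0.2 -0.9  0.3] t 50.1
```

```bash
python3 -m jog '[[-32.8,0,20.7,0,0,0,1],[-32.8,0,20.7,0,0,0,1],[-32.8,0,20.7,0,0,0,1],[-32.8,0,20.7,0,0,0,1],[-32.8,0,20.7,0,0,0,1],[-32.8,0,20.7,0,0,0,1],[-32.8,0,20.7,0,0,0,1],[-32.8,0,20.7,0,0,0,1]]'; python3 -m jog '[[-32.8,0,20.7,0,0,0,1],[-32.8,0,20.7,0,0,0,1],[-32.8,0,20.7,0,0,0,1],[-32.6,0,20.7,0,0,0,1],[0,0,0,0,0,0,1],[0,0,0,0,0,0,1],[0,0,0,0,0,0,1]]'; python3 -c "
from meas import *
plan([.6188,.0576,.14],-83.1)
m,im=snap('wrist','ac_w')
"
```

```text
time_s: 50.77
eef_pos: [0.5528, -0.0802, 0.1853]
eef_rot: [0.53, -0.529, 0.468, -0.469]
wrist_force: [-0.2, -0.2, -0.6]
opening: 0.579
time_s: 51.35
eef_pos: [0.6184, 0.0579, 0.1846]
eef_rot: [-0.529, 0.53, -0.469, 0.469]
wrist_force: [0.2, -0.5, -0.6]
opening: 0.58
shift [ 0.3 44.6  0.4] rot [0.04 0.08 0.02] q6 1.35 tcp [0.6184 0.0579 0.1846] op 0.58 F [ 0.2 -0.5 -0.6] t 51.35
```

View pics/ac_w.png

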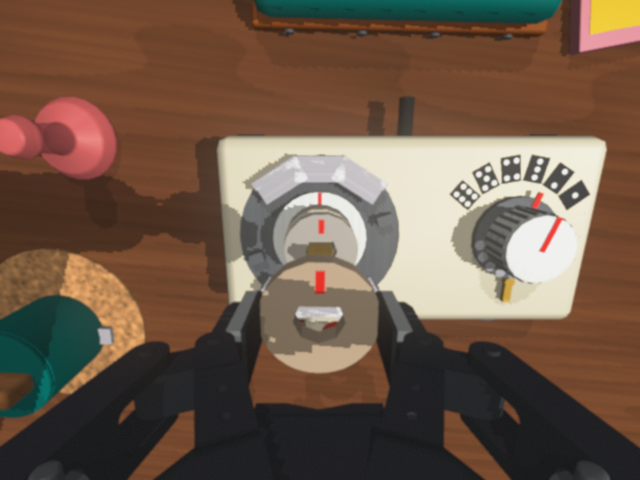

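```bash
python3 -m jog '[[0.3,20,0.4,0,0,0,1],[0,25,0,0,0,0,1],[0,10,0,0,0,0,1],[0,5,0,0,0,0,1],[0,4,0,0,0,0,1],[0,0,0,0,0,0,1]]'; python3 -m jog '[[0,4,0,0,0,0,1],[0,4,0,0,0,0,1],[0,4,0,0,0,0,1],[0,4,0,0,0,0,1],[0,0,0,0,0,0,1],[0,0,0,0,0,0,1]]'; python3 -c "
from meas import *
plan([.6188,.0576,.0935],-83.1)
"
```

```text
time_s: 51.9
eef_pos: [0.6191, 0.057, 0.1208]
eef_rot: [-0.529, 0.529, -0.469, 0.469]
wrist_force: [0.4, -0.7, -0.1]
opening: 0.576
time_s: 52.4
eef_pos: [0.6189, 0.0577, 0.1045]
eef_rot: [-0.529, 0.529, -0.469, 0.469]
wrist_force: [-0.4, 0.7, -1.2]
opening: 0.579
shift [ 0.1 11.  -0.2] rot [ 0.04 -0.01 -0.01] q6 1.35 tcp [0.6189 0.0577 0.1045] op 0.579 F [-0.4  0.7 -1.2] t 52.4
```

```bash
python3 -m jog '[[0,4,0,0,0,0,1],[0,3,0,0,0,0,1],[0,2,0,0,0,0,1],[0,1,0,0,0,0,1],[0,0,0,0,0,0,1],[0,0,0,0,0,0,1]]'; python3 -m jog '[[0,0.7,0,0,0,0,1],[0,0.6,0,0,0,0,1],[0,0,0,0,0,0,1]]'
```

```text
time_s: 52.9
eef_pos: [0.6192, 0.0576, 0.0947]
eef_rot: [-0.529, 0.529, -0.469, 0.469]
wrist_force: [-0.6, 0.5, -0.6]
opening: 0.575
time_s: 53.15
eef_pos: [0.6193, 0.0576, 0.0936]
eef_rot: [0.529, -0.529, 0.469, -0.469]
wrist_force: [0.5, 0.0, -0.9]
opening: 0.577
```

```bash
python3 -m jog '[[0,0.6,0,0,0,0,1],[0,0,0,0,0,0,-0.1],[0,0,0,0,0,0,-0.3],[0,0,0,0,0,0,-0.4],[0,-2,0,0,0,0,-0.4],[0,-10,0,0,0,0,-0.4],[0,-25,0,0,0,0,-0.4],[0,-35,0,0,0,0,-0.4]]'; python3 -m jog '[[30,-30,-5,0,0,0,-0.4],[35,-10,-5,0,0,0,-0.7],[35,0,-5,0,0,0,-0.7],[35,0,-10,0,0,0,-0.7],[20,0,-15,0,0,0,-0.7],[0,0,-20,0,0,0,-0.7],[0,0,0,0,0,0,-0.7],[0,0,0,0,0,0,-0.7]]'; python3 -c "
from meas import *
plan([.637,-.097,.2],-83.1)
m,im=snap('wrist','ad_w');np.save('ad.npy',m['pose'])
m,im=snap('top','ad_t');measure(m,im,'T')
m,im=snap('scene','ad_s'); cv2.imwrite('pics/ad_sz.png',cv2.resize(im[170:290,300:440],None,fx=5,fy=5,interpolation=cv2.INTER_CUBIC))
"
```

```text
time_s: 53.82
eef_pos: [0.6169, 0.0578, 0.163]
eef_rot: [-0.528, 0.53, -0.471, 0.467]
wrist_force: [-0.4, -0.9, -0.1]
opening: 0.697
time_s: 54.48
eef_pos: [0.578, -0.1032, 0.205]
eef_rot: [0.529, -0.529, 0.469, -0.47]
wrist_force: [-0.0, 0.0, -0.5]
opening: 0.853
shift [ 0.8  5.1 59.3] rot [-0.05 -0.1   0.01] q6 1.07 tcp [ 0.578  -0.1032  0.205 ] op 0.853 F [-0.   0.  -0.5] t 54.48
T red [472.8 309.6] 5 z10 [ 0.3619 -0.4604] z94 [ 0.3583 -0.4373]
T red [440. 315.] 7 z10 [ 0.3452 -0.373 ] z94 [ 0.3425 -0.3549]
T red [437.5 331. ] 4 z10 [ 0.3028 -0.3659] z94 [ 0.3025 -0.3483]
T stone 251.5 276.4 221 ax 16.4 17.3 [0.4353 0.137 ]
```

View pics/ad_sz.png

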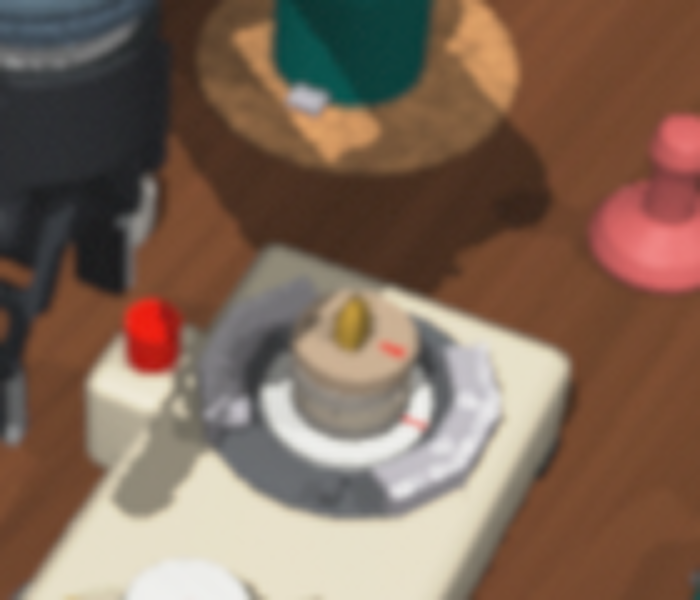

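View pics/ad_w.png

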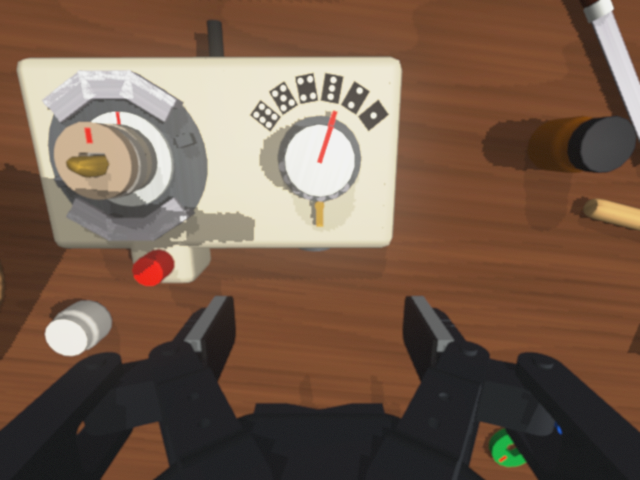

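```bash
python3 - <<'E'
from meas import *
m=camera_model('wrist'); im=cv2.imread('pics/ad_w.png')
w=im.min(2)>200; w=w.astype(np.uint8); w[:115]=0; w[205:]=0; w[:,:280]=0; w[:,362:]=0
c=max(cv2.findContours(w,0,1)[0],key=cv2.contourArea); e=cv2.fitEllipse(cv2.convexHull(c)); print(e)
p=ray(m,*e[0],.098); print(p); plan([p[0],p[1],.07],-83.1)
hsv=cv2.cvtColor(im,cv2.COLOR_BGR2HSV);H,S,V=[hsv[...,i].astype(int) for i in range(3)]
r=((H<8)|(H>172))&(S>130)&(V>150); r[:105]=0;r[175:]=0;r[:,:300]=0;r[:,345:]=0
for b in blobs(r,5): print(b)
E
```

```text
((319.4798278808594, 160.1979217529297), (68.68254089355469, 70.38191223144531), 176.0972442626953)
[ 0.64081129 -0.0954747   0.098     ]
shift [  0.7 134.9  62. ] rot [-0.07  0.03  0.02] q6 1.07 tcp [ 0.579  -0.1022  0.2048] op 0.85 F [-0.3 -0.   0.5] t 54.63
((np.float64(327.4), np.float64(134.8)), 203, (318, 111, 19, 52))
```

```bash
python3 -m jog '[[0.6,0,30,0,0,0,-0.7],[0,20,29,0,0,0,-0.7],[0,40,0,0,0,0,-0.7],[0,25,0,0,0,0,-0.7],[0,0,0,0,0,0,-0.7],[0,0,0,0,0,0,-0.7]]';python3 -c "
from meas import *
plan([.638,-.096,.07],-83.1)
m,im=snap('wrist','ae_w')"
```

```text
time_s: 55.13
eef_pos: [0.6361, -0.095, 0.1176]
eef_rot: [-0.529, 0.53, -0.47, 0.467]
wrist_force: [-0.1, -0.2, -0.0]
opening: 0.849
shift [ 1.3 47.6  1.9] rot [ 0.2   0.06 -0.1 ] q6 1.12 tcp [ 0.6361 -0.095   0.1176] op 0.849 F [-0.1 -0.2 -0. ] t 55.13
```

View pics/ae_w.png

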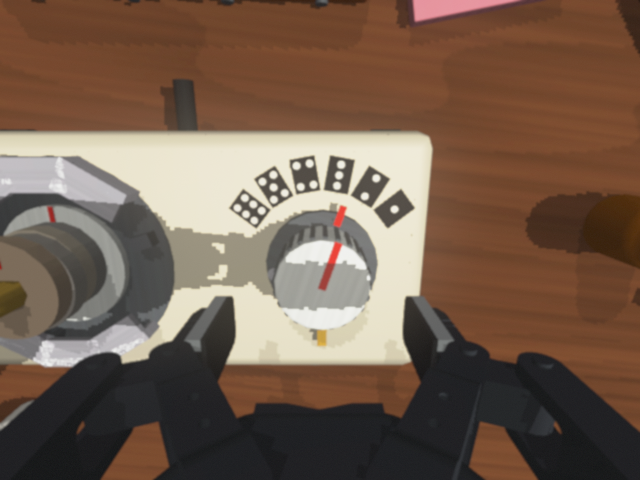

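```bash
python3 -m jog '[[1,20,1.5,0,0,0,-0.7],[0,18,0,0,0,0,-0.7],[0,6,0,0,0,0,-0.7],[0,1,0,0,0,0,-0.7],[0,0,0,0,0,0,-0.7],[0,0,0,0,0,0,-0.7]]';python3 -c "
from meas import *
plan([.638,-.096,.072],-83.1)"
python3 -m jog '[[0,0,0,0,0,0,-0.2],[0,0,0,0,0,0,1],[0,0,0,0,0,0,1],[0,0,0,0,0,0,1],[0,0,0,0,0,0,1]]'
```

```text
time_s: 55.68
eef_pos: [0.6398, -0.0974, 0.0764]
eef_rot: [0.53, -0.529, 0.468, -0.47]
wrist_force: [-0.3, 0.4, 0.8]
opening: 0.848
shift [-1.6  4.4 -1.6] rot [-0.16 -0.01  0.08] q6 1.12 tcp [ 0.6398 -0.0974  0.0764] op 0.848 F [-0.3  0.4  0.8] t 55.68
time_s: 56.1
eef_pos: [0.6393, -0.0963, 0.0762]
eef_rot: [0.53, -0.529, 0.469, -0.469]
wrist_force: [-2.8, 3.6, 7.5]
opening: 0.566
```

```bash
python3 -m jog '[[0,0,0,0,-4,0,1],[0,0,0,0,-6,0,1],[0,0,0,0,-6,0,1],[0,0,0,0,-6,0,1],[0,0,0,0,-6,0,1],[0,0,0,0,-6,0,1],[0,0,0,0,-5,0,1],[0,0,0,0,-2,0,1]]'; python3 -m jog '[[0,0,0,0,0,0,1],[0,0,0,0,0,0,1]]';python3 -c "
from meas import *
plan([.638,-.096,.072],-42)
print(get_obs()['torque'])
m,im=snap('wrist','af_w')"
```

```text
time_s: 56.77
eef_pos: [0.6387, -0.0952, 0.0761]
eef_rot: [0.661, -0.66, 0.253, -0.252]
wrist_force: [-4.9, 7.9, 10.6]
opening: 0.56
time_s: 56.93
eef_pos: [0.6387, -0.0952, 0.0761]
eef_rot: [0.661, -0.659, 0.254, -0.254]
wrist_force: [-3.6, 7.1, 10.7]
opening: 0.563
shift [-0.   4.1 -1.1] rot [-0.1  -0.06 -0.07] q6 0.4 tcp [ 0.6387 -0.0952  0.0761] op 0.563 F [-3.6  7.1 10.7] t 56.93
[1.13438616 0.74002335 0.12558108]
```

View pics/af_w.png

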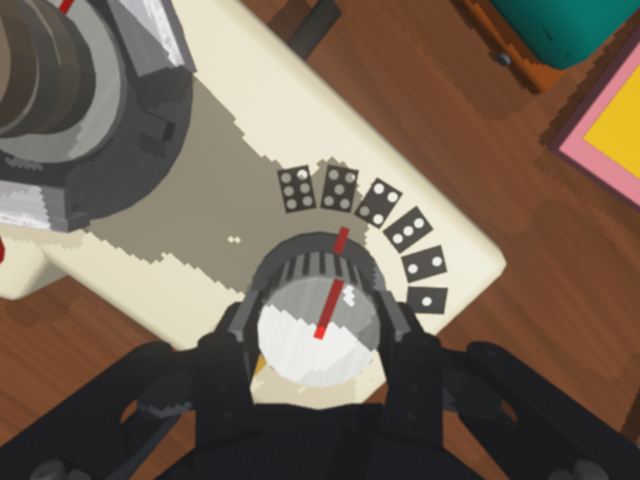

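```bash
python3 -m jog '[[0,0,0,0,0,0,-0.2],[0,0,0,0,0,0,-0.6],[0,0,0,0,0,0,-0.7],[0,-10,0,0,0,0,-0.7],[0,-30,0,0,0,0,-0.7],[0,-40,0,0,0,0,-0.7],[0,-40,0,0,0,0,-0.7],[0,0,-20,0,0,0,-0.7]]'; python3 -m jog '[[0,0,-30,0,0,0,-0.7],[0,0,-30,0,0,0,-0.7],[0,0,0,0,0,0,-0.7],[0,0,0,0,0,0,-0.7],[0,0,0,0,0,0,-0.7]]';python3 -c "
from meas import *
m,im=snap('wrist','ag_w')
snap('top','ag_t');m,im=snap('scene','ag_s');cv2.imwrite('pics/ag_sz.png',cv2.resize(im[170:370,280:440],None,fx=4,fy=3,interpolation=cv2.INTER_CUBIC))"
```

```text
time_s: 57.65
eef_pos: [0.6312, -0.1119, 0.2052]
eef_rot: [0.661, -0.66, 0.247, -0.259]
wrist_force: [0.7, -1.0, 2.1]
opening: 0.851
time_s: 58.07
eef_pos: [0.5853, -0.1566, 0.1949]
eef_rot: [0.66, -0.66, 0.254, -0.255]
wrist_force: [-0.7, 0.7, -0.1]
opening: 0.854
```

View pics/ag_w.png

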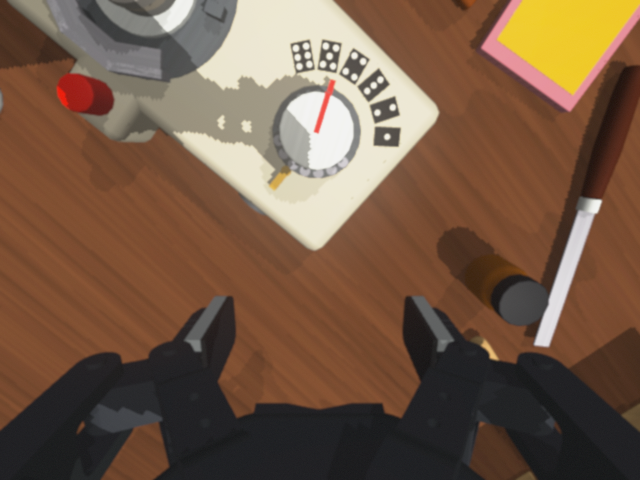

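View pics/ag_sz.png

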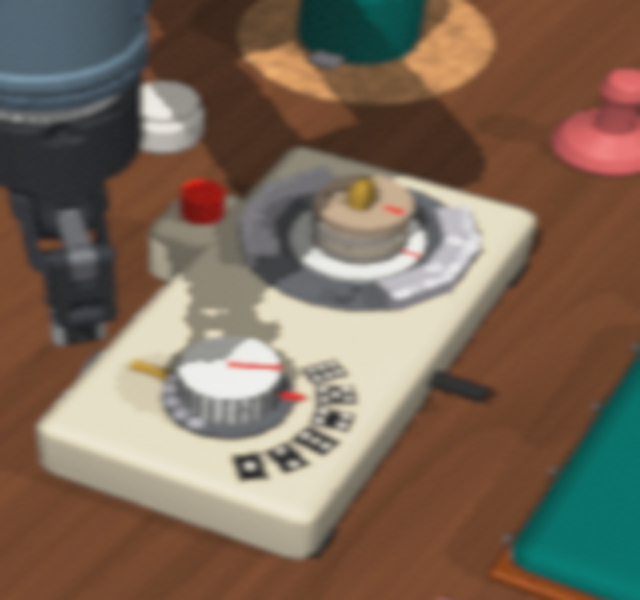

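View pics/ag_t.png

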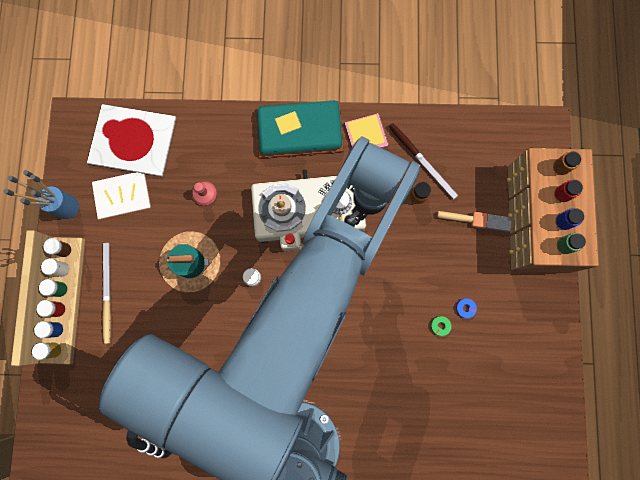

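```bash
python3 - <<'E'
from meas import *
im=cv2.imread('pics/ag_w.png'); m=camera_model('wrist')
hsv=cv2.cvtColor(im,cv2.COLOR_BGR2HSV);H,S,V=[hsv[...,i].astype(int) for i in range(3)]
c=ray(m,317,131,.098); print(c)
a=lambda p,c:np.rad2deg(np.arctan2(p[1]-c[1],p[0]-c[0])).round(1)
tip=ray(m,332,84,.098); print('ptr',a(tip,c), 'mill x 6.9; one-dot expected', )
for n,u,v in [(6,303,55),(5,330,55),(4,354,66),(3,374,83),(2,385,108),(1,387,136)]:
    print(n,a(ray(m,u,v,.061),c))
cv2.imwrite('pics/ag_z.png',cv2.resize(im[30:190,240:420],None,fx=4,fy=3.75,interpolation=cv2.INTER_CUBIC))
E
```

```text
[ 0.63952481 -0.09582896  0.098     ]
ptr 29.3 mill x 6.9; one-dot expected
6 58.7
5 38.1
4 18.0
3 -2.1
2 -22.7
1 -44.4
```

View pics/ag_z.png

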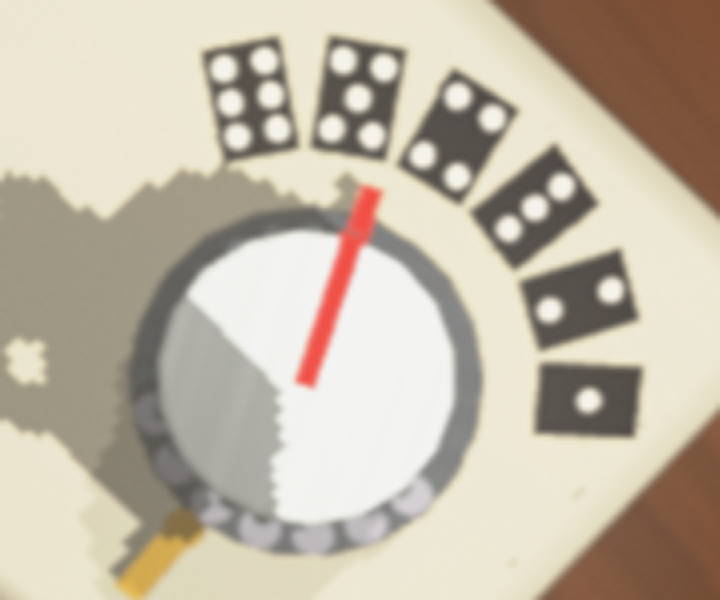

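```bash
python3 - <<'E'
from meas import *
P=np.load('ad.npy'); m=dict(camera_model('wrist')); m['pose']=P
a=lambda p,c:np.rad2deg(np.arctan2(p[1]-c[1],p[0]-c[0])).round(1)
c=ray(m,319.5,160.2,.098)
print('ptr',a(ray(m,334.5,112,.098),c),a(ray(m,334.5,112,.098),ray(m,319,162.5,.098)))
for n,u,v in [(6,265,115),(5,283,98),(4,306,88),(3,332,88),(2,355,97),(1,373,115)]: print(n,a(ray(m,u,v,.061),c))
m2=camera_model('wrist'); print(a(ray(m2,332.5,77,.068),ray(m2,317,131.,.098)), a(ray(m2,332.5,80,.08),ray(m2,317,132,.098)))
E
python3 -m jog '[[0,0,0,0,0,0,-0.7],[0,0,0,0,0,0,-0.7],[0,0,0,0,0,0,-0.7]]'
python3 -c "
from h import *
m,im=snap('wrist','ah_w');cv2.imwrite('pics/ah_z.png',cv2.resize(im[30:190,240:420],None,fx=4,fy=3.75,interpolation=cv2.INTER_CUBIC))"
```

```text
ptr -10.9 -10.7
6 59.1
5 38.7
4 18.0
3 -3.6
2 -24.0
1 -45.0
31.8 30.9
time_s: 58.47
eef_pos: [0.585, -0.1559, 0.194]
eef_rot: [0.66, -0.66, 0.254, -0.254]
wrist_force: [0.4, 0.4, 0.6]
opening: 0.85
```

View pics/ah_z.png

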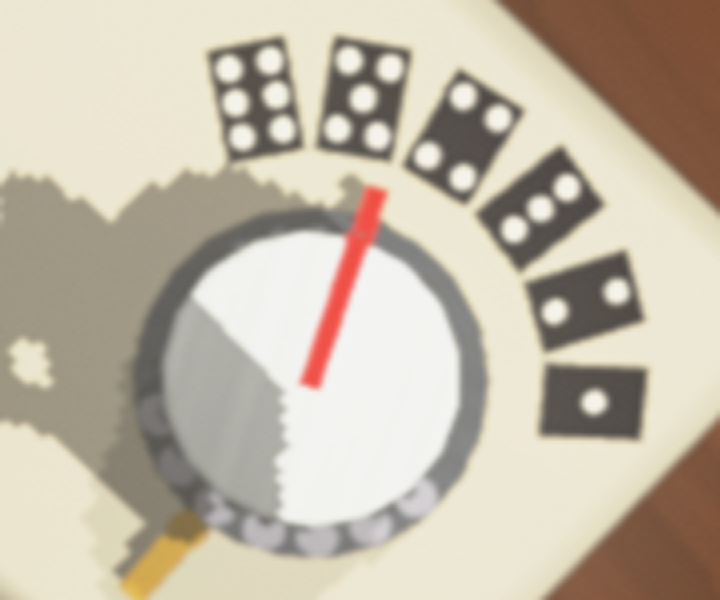

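```bash
python3 -m jog '[[0,0,30,0,0,0,-0.7],[0,0,30,0,0,0,-0.7],[0,30,19,0,0,0,-0.7],[0,40,0,0,0,0,-0.7],[0,35,0,0,0,0,-0.7],[0,10,0,0,0,0,-0.7],[0,0,0,0,0,0,-0.7]]';python3 -c "
from meas import *
plan([.638,-.096,.074],-42)"
```

```text
time_s: 59.1
eef_pos: [0.635, -0.0967, 0.0752]
eef_rot: [-0.66, 0.66, -0.257, 0.251]
wrist_force: [-0.1, -0.7, -0.2]
opening: 0.846
shift [1.8 1.1 2.5] rot [ 0.18 -0.11 -0.42] q6 0.4 tcp [ 0.635  -0.0967  0.0752] op 0.846 F [-0.1 -0.7 -0.2] t 59.1
```

```bash
python3 -m jog '[[1,0,1.5,0,0,0,-0.7],[0,0,0,0,0,0,-0.2],[0,0,0,0,0,0,1],[0,0,0,0,0,0,1],[0,0,0,0,0,0,1],[0,0,0,0,0,0,1]]';python3 -c "
from meas import *
plan([.638,-.096,.074],-42); print(get_obs()['torque'].round(3))"; python3 -m jog '[[0,0,0,0,-4,0,1],[0,0,0,0,-4,0,1],[0,0,0,0,0,0,1],[0,0,0,0,0,0,1]]'
python3 -c "
from meas import *
plan([.638,-.096,.074],-42); print(get_obs()['torque'].round(3))"
```

```text
time_s: 59.6
eef_pos: [0.6388, -0.0953, 0.0828]
eef_rot: [0.661, -0.659, 0.255, -0.253]
wrist_force: [-11.5, 9.7, 13.3]
opening: 0.559
shift [-0.1  8.8 -1. ] rot [-0.05 -0.09 -0.18] q6 0.4 tcp [ 0.6388 -0.0953  0.0828] op 0.559 F [-11.5   9.7  13.3] t 59.6
[1.551 2.07  0.067]
time_s: 59.93
eef_pos: [0.6386, -0.0952, 0.0828]
eef_rot: [0.677, -0.675, 0.208, -0.206]
wrist_force: [-12.5, 9.3, 14.2]
opening: 0.561
shift [-0.   8.8 -1. ] rot [-0.05  7.95 -0.2 ] q6 0.26 tcp [ 0.6386 -0.0952  0.0828] op 0.561 F [-12.5   9.3  14.2] t 59.93
[1.58  2.188 0.099]
```

```bash
python3 -m jog '[[0,0,0,0,0,0,-0.2],[0,0,0,0,0,0,-0.6],[0,0,0,0,0,0,-0.7],[0,-10,0,0,0,0,-0.7],[0,-30,0,0,0,0,-0.7],[0,-40,0,0,0,0,-0.7],[0,-40,0,0,0,0,-0.7],[0,0,-20,0,0,0,-0.7]]'; python3 -m jog '[[0,0,-30,0,0,0,-0.7],[0,0,-30,0,0,0,-0.7],[0,0,0,0,0,0,-0.7],[0,0,0,0,0,0,-0.7],[0,0,0,0,0,0,-0.7]]';python3 -c "
from h import *
m,im=snap('wrist','ai_w');np.save('ai.npy',m['pose']);cv2.imwrite('pics/ai_z.png',cv2.resize(im[30:190,240:420],None,fx=4,fy=3.75,interpolation=cv2.INTER_CUBIC))"
```

```text
time_s: 60.6
eef_pos: [0.6347, -0.1139, 0.2113]
eef_rot: [0.676, -0.676, 0.2, -0.213]
wrist_force: [1.7, 0.4, 1.2]
opening: 0.849
time_s: 61.02
eef_pos: [0.5953, -0.1638, 0.2004]
eef_rot: [0.676, -0.676, 0.207, -0.208]
wrist_force: [-0.8, 0.2, -0.6]
opening: 0.846
```

View pics/ai_z.png

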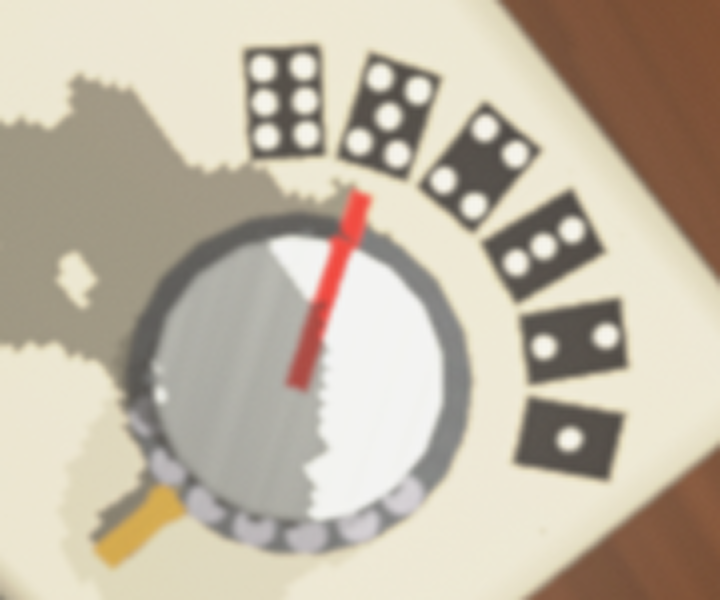

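```bash
python3 - <<'E'
from meas import *
m=camera_model('wrist'); a=lambda p,c:np.rad2deg(np.arctan2(p[1]-c[1],p[0]-c[0])).round(1)
z=lambda u,v:(240+u/4-.4,30+v/3.75-.4)
c=ray(m,*z(299,382),.098)
print('ptr',a(ray(m,*z(352,222),.098),ray(m,*z(298,385),.098)),a(ray(m,*z(352,222),.098),c))
for n,u,v in [(6,284,102),(5,389,116),(4,480,167),(3,544,246),(2,575,341),(1,569,440)]: print(n,a(ray(m,*z(u,v),.061),c))
print(c)
m,im=snap('scene','aj_s');measure(m,im,'S');measure(*snap('top','aj_t'),'T')
E
```

```text
ptr 37.6 37.6
6 59.1
5 38.2
4 17.4
3 -3.2
2 -23.9
1 -45.0
[ 0.6392546  -0.09585055  0.098     ]
S red [389.4  94.7] 113 z10 [0.3107 0.6935] z94 [0.3716 0.5703]
S red [330.6 235.6] 137 z10 [0.5026 0.0813] z94 [0.5448 0.0178]
S stone 322.7 208.7 189 ax 10.8 24.1 [0.4348 0.1451]
T red [289.2 237.9] 74 z10 [0.5442 0.0379] z94 [0.5301 0.0323]
T red [472.8 309.6] 5 z10 [ 0.3619 -0.4604] z94 [ 0.3583 -0.4373]
T red [440.5 315. ] 6 z10 [ 0.3452 -0.3743] z94 [ 0.3425 -0.3562]
T red [437.5 331. ] 4 z10 [ 0.3028 -0.3659] z94 [ 0.3025 -0.3483]
T stone 251.6 276.5 216 ax 16.1 17.3 [0.4351 0.1369]
T stone 416.2 323.5 1230 ax 106.5 310.1 [ 0.3208 -0.3094]
```

View pics/aj_s.png

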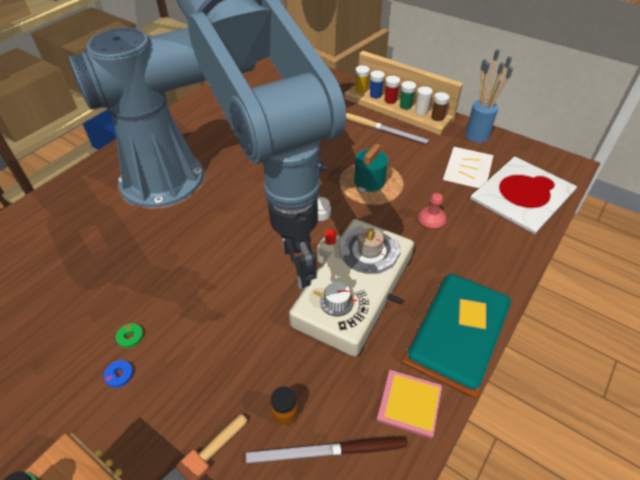

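```bash
python3 - <<'E'
from meas import *
P=np.load('ad.npy'); m=dict(camera_model('wrist')); m['pose']=P
im=cv2.imread('pics/ad_w.png'); hsv=cv2.cvtColor(im,cv2.COLOR_BGR2HSV);H,S,V=[hsv[...,i].astype(int) for i in range(3)]
print(hsv[150,110],hsv[185,120],hsv[160,148])
k=((H>5)&(H<20)&(S>40)&(S<130)&(V>120)).astype(np.uint8); k[:110]=0;k[205:]=0;k[:,:45]=0;k[:,145:]=0
c=max(cv2.findContours(k,0,1)[0],key=cv2.contourArea); e=cv2.fitEllipse(cv2.convexHull(c)); print(e)
for z in (.096,.106,.116,.126): print(z,ray(m,*e[0],z)[:2].round(4))
# seat centre in same view for bias
cv2.imwrite('pics/ak.png',cv2.resize(im[60:260,20:220],None,fx=3,fy=3,interpolation=cv2.INTER_CUBIC))
E
```

```text
[ 16  70 205] [ 16  70 205] [ 18  42 133]
((97.7857894897461, 157.735595703125), (79.12019348144531, 90.28938293457031), 98.46428680419922)
0.096 [0.6227 0.0601]
0.106 [0.6237 0.0539]
0.116 [0.6248 0.0478]
0.126 [0.6258 0.0416]
```

View pics/ak.png

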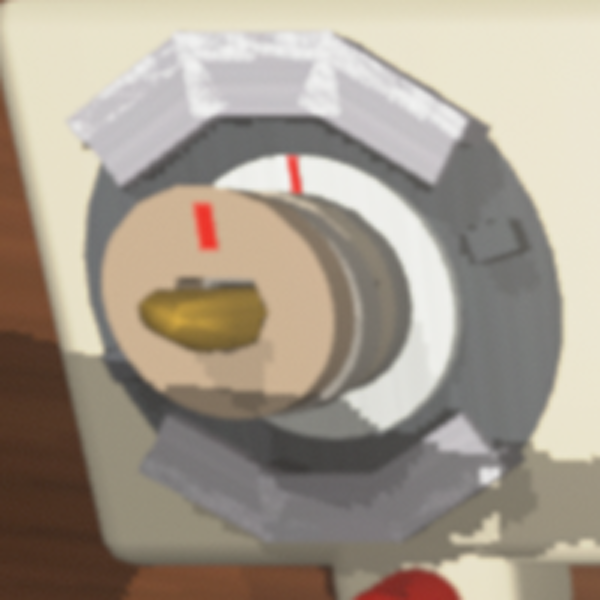

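```bash
python3 -c "
from bench import *
print(hand_in()); print(get_obs()['time_s'])"
```

```text
the job is handed in; nothing more can be done
None
the job is handed in; nothing more can be done
```

The job is handed in at about 61 s, with every step done in the order asked.

- **Release button:** pressed to its stop. The tool met firm resistance at 84.6 mm with 24 N.
- **Hood:** turned about 87° counter-clockwise, lifted off and stood upright on the cork mat.
- **Discs:** there were four stone discs on the bench, and all four are on the spindle with their flats aligned. The last views show no gaps, and the top face comes out near the expected 106 mm. That height is a rough reading, because the ellipse fit ran wide and I corrected it by eye.
- **Sleeve:** the pointer measures 37.6°, and the five-dot plate is at 38.2°.
- **Everything else:** the pot, jar, muller and the blue and green look-alikes show as standing or lying where they were. The robot is touching nothing.

Three things went wrong on the way and were mended:
- **First disc:** the first grasp was too high. The disc slipped and moved about 5 cm, and I re-measured and regripped it lower.
- **Second disc:** it bound on the spindle with about 10 N sideways, so I shifted it about 3 mm and it then slid home.
- **Sleeve:** the first turn left the pointer about 8° short. The sleeve had started off a click, so I turned it again until it matched the five-dot mark. I judged that it is in the click only from the pointer's angle.

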